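Snap the queen-cell bar into the grafting stand

TASK

Take the long wooden cell bar off the worktop and press it, cups facing out, down into the sloping grafting stand until both spring clips have snapped shut over its ends and it sits fully home in its saddles; then let go. Leave the short bar and everything else where it is.

Things in the scene. Friction and masses are not known exactly. Their poses are not given: they have to be found in the camera images.
- long_bar_center (a point): centre of the loose long wooden cell bar: 26 wide (x) x 150 long (y) x 30 mm tall (z), 0.09 kg, lying flat, cups up (z up), centre 15 mm above the worktop. Lower edges of both ends are chamfered, 8 mm inward over 15 mm of height. Same either way round (half turn about z). Grasp it across the 26 mm width at the middle.
- long_bar: the same long bar; origin at the middle of its underside, 15 mm below the centre; axes as above. Five small white cell cups (11 mm across, 9 mm tall) stand on its upper face at y = 0, +-30, +-52 mm
- short_bar_center (a point): centre of the loose short cell bar, same make and section but only 100 mm long (y), three cups; too short for the stand; to be left alone. It and the long bar may lie in either place.
- stand: the wooden grafting stand, screwed down; base board 130 x 220 x 14 mm; origin under its centre, x away from the robot. It carries a board that slopes 35 degrees, facing up and toward the robot's side
- cradle: sloping seat of the stand. Origin: where the long bar's centre comes when fully home, 85 mm above the worktop. x up the slope away from the robot, y along the seated bar, z square out of the slope (35 degrees from vertical); the bar goes in along -z. Between the saddles the sloping board lies at z = -37 mm, so fingertips have room either side of the bar's middle.
- saddle_left (a point): floor of the left aluminium saddle, at cradle y = +52, z = -15 mm, where the bar's underside rests; 14 mm wide along y; its lips stand 30 mm apart across x and flare to about 40 mm at cradle z = +5 mm
- saddle_right (a point): the same for the right saddle, at cradle y = -52 mm
- clip_left (a joint): spring leaf at the +y end of the cradle; angle in rad, 0 = shut, grows as it is spread outward; stands at 0 both empty and with the bar fully home; about 0.07 as the bar's end passes
- clip_right (a joint): the same at the -y end
- clip_left_nose (a point): centre of the round steel nose (12 mm diameter, 22 mm long along x) at the top of the left leaf, at cradle y = +77.5, z = +22.5 mm when shut. The noses leave 143 mm between them; the 150 mm bar spreads each about 3.5 mm; pushing it through takes 6 to 12 N in all, then they snap in over its ends
- clip_right_nose (a point): the same for the right leaf, at cradle y = -77.5 mm
- queen_cage: small white slatted queen cage, 22 x 62 x 16 mm, loose between the two bars; bystander
- carton: small white carton, 67 x 120 x 56 mm, loose, behind the bars; bystander
- honey_jar: honey jar with dark lid, 62 mm across, 71 mm tall, loose, behind the bars; bystander
- spatula: spatula with moulded grip, 215 mm long, lying left of the stand, loose; bystander
- pots: stack of clear pots, 70 mm across, 105 mm tall, loose, at the right rear; bystander

How it is judged:
By the outcome, as a careful person would: the job done as asked, in the order asked, and still so for the second after the job is handed in, with the robot touching nothing.
It also fails if it takes over 42 s, if anything falls off the work surface, if the arm or the gripper's body presses on something with over 40 N, if the wrist force passes 120 N, or if a joint passes its speed limit or range.

ROBOT

A 7-joint arm with a two-finger parallel gripper is mounted at the origin on a cart in front of the work surface, level with it; the furniture and walls round the work are solid. World frame = base frame: x ahead of the robot, y to its left, z up, the work surface at z = 0. Lengths are in m, angles in rad, forces in N, time in s.
With the tool pointing down it reaches from about 0.4 to 0.85 m from the base axis. Payload 4.5 kg.
Tool frame: the origin (TCP) lies between the finger pads; the fingertips stand 25 mm ahead of it and the grasp point (between the pads) lies 6 mm ahead of it (r.tips_ahead is the distance from the TCP to the fingertips, in m); z points along the fingers, y is the direction in which the jaws open and shut (so a half turn about z gives the same grasp; the last joint's range is limited). The gripper opens to 88 mm and grips with 3 to 60 N. Pads are 18 mm wide; open, the fingers measure 123 mm over their backs; the gripper's body (75 mm by 187 mm) begins 45 mm behind the grasp point.
Start: joints at [-1.187, 0.689, -0.195, 1.565, 0.157, 0.902, -0.215], TCP at [0.214, 0.587, 0.24] pointing down, gripper open.
Joint ranges: [-3.01, 3.01], [-0.46, 2.08], [-1.47, 1.51], [0.13, 2.56], [-1, 4.14], [0.04, 2.09], [-2.66, 2.66]. Speed limits (rad/s): [2.57, 2.57, 3.14, 3.14, 3.14, 3.14, 3.14].

INTERFACE

Orientations are given as a unit quaternion [x, y, z, w].
In Python, from plant import r, imaging gives the robot as it stands.
- The arm moves only by the tool send_rows, never from a script. Its argument "moves" is one flat list of numbers, 6 for each row, row after row: the shift along the tool's x, y, z in m, then the turn, a rotation vector about the tool's x, y, z in degrees. A call has exactly 5 rows; each row is the pose to reach, as a shift and turn from the pose measured when the call began, along the tool's axes at that moment; what a row does not reach only later rows make up. A row lasts 1/12 s, in which the tool goes at most 41.7 mm and 7.16 degrees, less where a joint would pass 70% of its speed; a pose out of reach is approached as far as the arm can. A call with a gripper value outside its range is refused whole. "claw" is the closure, from -1 (fully open) to 1 (shut), so that 0 is half open, set as the call begins (left out, the last holds). The fingers move at their own pace and stop on an object; "grip_force" is the grip in N (left out, the last holds). Time passes only in rows, so rows that repeat a pose let the fingers close, or fill a call up. It gives the time, the measured TCP pose, the force and the opening at its end, in the units of the state.
- r.get_state(): the state, without advancing time (a new reading comes with each control period).
- imaging.snapshot(name): name is "scene" or "top" or "wrist"; returns a dict with "image" (384x512x3 uint8, red, green, blue), "depth" (384x512 float32, m along the optical axis (not along the pixel's ray), 0 where there is no reading), "mtx" (3x3 intrinsics, pixels), "rvec" (rotation vector, rad) and "tvec" (3), from world to camera coordinates, as OpenCV has them. Camera axes: x right, y down, z forward; pixel columns grow to the right and rows downward; lengths in m; the calibration is good to about 2 mm. A picture is of the moment at which its call begins.
- r.finish_job(): hands the job in, once; it reports no verdict.
Trained networks look in a picture, given as the dict that the camera call returned (one of the last four; its "shot" number tells which), for a name from the list of things; names that differ only in an ending like _2 or _b are one class to them, and where a whole thing is asked for, a point or a joint stands for the part that bears it (a point fixed in the world has none). Each returns a list of dicts, best first, with "score" (0 to 1); they miss things now and then, are a little off and sometimes report something else, mostly with a low value. They report only what shows in the picture. A call takes as long as a camera call.
- imaging.look_for(query, picture): "box" ([centre column, centre row, width, height] as shares, 0 to 1, of the picture: columns of its width, rows of its height, round what is visible of it).
- imaging.silhouettes(query, picture): "pixels" (384x512 bool, what is visible of it) and "box" ([centre column, centre row, width, height] as shares, 0 to 1, of the picture: columns of its width, rows of its height, round what is visible of it).
- imaging.pinpoint(query, picture): "point" ([column, row] as shares, 0 to 1, of the picture: columns of its width, rows of its height: a listed point, or the origin of a listed thing).
The state is a dict: "clock": time; "q": joint angles; "qd": joint speeds; "joint_torque": joint torques, N m; "tool_pos": TCP position; "eef_rot": TCP orientation; "contact_force": force on the tool from outside, world axes, zero at the start; "moment": the same for the moment, N m; "opening": opening from 0.0 (shut) to 1.0 (fully open).
Only numpy, scipy, OpenCV 4.12 (cv2) and the standard library are available. Lean on these libraries where they do the work, as an engineer would, in place of code of your own. Each camera call takes 0.05 s, during which the arm holds its last target.

## Working session

There is one attempt and no reset: what is moved stays moved. The work goes in short steps, Python scripts to look and compute and a tool call to move; the robot and the scene stay as the last step left them, time stands still between calls to the robot, and variables do not carry over. Pictures are saved under pics/ and viewed, and the job is handed in when it is done.

Besides the shell and the picture viewer there is one more tool, called after "Call:" by a JSON object that holds its "name" and its "arguments". send_rows: Moves the arm, as the interface text tells. Its arguments: {"type":"object","properties":{"moves":{"type":"array"},"claw":{"type":"number"},"grip_force":{"type":"number"}},"required":["moves"]}

```bash
mkdir -p pics; ls; cat > h.py <<'E'
import numpy as np, cv2
from scipy.spatial.transform import Rotation as R
def save(s,n): cv2.imwrite(f'pics/{n}.png',cv2.cvtColor(s['image'],cv2.COLOR_RGB2BGR))
def cam(s):
    Rc=cv2.Rodrigues(np.array(s['rvec'],float))[0]; return Rc,np.array(s['tvec'],float).ravel(),np.array(s['mtx'],float)
def proj(s,p):
    Rc,t,K=cam(s); c=np.atleast_2d(p)@Rc.T+t; u=c@K.T; return u[:,:2]/u[:,2:]
def cloud(s):
    Rc,t,K=cam(s); d=s['depth']; v,u=np.mgrid[:384,:512]
    c=np.stack([(u-K[0,2])/K[0,0]*d,(v-K[1,2])/K[1,1]*d,d],-1); return (c-t)@Rc   # world HxWx3
def ray(s,px):
    Rc,t,K=cam(s); o=-Rc.T@t; d=Rc.T@np.linalg.inv(K)@np.array([px[0],px[1],1.]); return o,d
def onz(s,px,z):
    o,d=ray(s,px); return o+d*(z-o[2])/d[2]
E
python3 - <<'E'
from plant import r, imaging
from h import *
st=r.get_state(); print({k:np.round(v,3) for k,v in st.items()}, r.tips_ahead)
for n in ('scene','top'):
    s=imaging.snapshot(n); save(s,n+'0'); print(n,s['shot'],cam(s)[2].tolist(), (-cam(s)[0].T@cam(s)[1]).round(3))
    C=cloud(s)
    for q in ('long_bar_center','short_bar_center','cradle','saddle_left','saddle_right','clip_left_nose','clip_right_nose','stand'):
        for d in imaging.pinpoint(q,s)[:2]:
            p=np.array(d['point'])*[512,384]; i=np.clip(p.round().astype(int),0,[511,383]); print(q,round(d['score'],2),p.round(1),C[i[1],i[0]].round(4))
E
```

```text
pics
{'clock': np.float64(0.0), 'q': array([-1.187,  0.69 , -0.195,  1.566,  0.157,  0.903, -0.215]), 'qd': array([ 0.   ,  0.001,  0.   , -0.   , -0.001,  0.   ,  0.001]), 'joint_torque': array([-0.0000e+00, -5.2756e+01, -1.2670e+00, -1.5342e+01, -5.3000e-02,
        6.0000e-03,  0.0000e+00]), 'tool_pos': array([0.214, 0.587, 0.24 ]), 'eef_rot': array([ 0.174,  0.985, -0.001, -0.   ]), 'contact_force': array([-0.092,  0.25 ,  0.597]), 'moment': array([-0.038,  0.025,  0.019]), 'opening': np.float64(1.0)} 0.025
scene 1 [[461.16591107003404, 0.0, 256.0479498943865], [0.0, 461.16591107003404, 196.42295534952703], [0.0, 0.0, 1.0]] [-0.354 -1.072  0.938]
long_bar_center 0.63 [317.1 277.6] [ 0.46   -0.3408  0.0279]
short_bar_center 0.52 [266.8 241.8] [ 0.4541 -0.1095  0.0309]
cradle 0.77 [219.9 188.4] [0.5032 0.2404 0.0655]
saddle_left 0.86 [209.9 186.4] [0.4819 0.2785 0.0648]
saddle_right 0.82 [226.6 198.6] [0.4533 0.1204 0.0902]
clip_left_nose 0.61 [291.3 257.9] [ 0.4804 -0.2019  0.0083]
clip_left_nose 0.59 [203.  179.5] [0.453  0.28   0.1044]
clip_right_nose 0.45 [226.5 196.4] [0.4527 0.1189 0.1036]
stand 0.8 [225.7 208.1] [0.4622 0.1418 0.0382]
top 2 [[353.92243332235495, 0.0, 259.7921613885352], [0.0, 353.92243332235495, 183.4375274668926], [0.0, 0.0, 1.0]] [0.403 0.022 1.57 ]
long_bar_center 0.62 [344.8 195.3] [ 0.4686 -0.3337  0.0315]
short_bar_center 0.56 [288.1 196.3] [ 0.4673 -0.0863  0.0344]
cradle 0.68 [218.2 200.6] [0.45   0.2203 0.0146]
saddle_left 0.57 [208.7 193.2] [0.4826 0.2507 0.0748]
saddle_right 0.69 [235.2 197.2] [0.4655 0.1432 0.0426]
clip_left_nose 0.53 [203.3 196.2] [0.4717 0.2821 0.0399]
clip_right_nose 0.48 [239.9 199.3] [0.4568 0.122  0.0365]
clip_right_nose 0.34 [345.3 193.4] [ 0.4775 -0.335   0.027 ]
stand 0.8 [225.4 190.5] [0.4912 0.1847 0.0575]
stand 0.69 [235.5 203.3] [0.4403 0.1411 0.0153]
```

```bash
python3 - <<'E'
import cv2
for n,(x0,x1,y0,y1) in {'scene0':(150,370,120,320),'top0':(170,390,120,260)}.items():
    a=cv2.imread(f'pics/{n}.png')[y0:y1,x0:x1]; cv2.imwrite(f'pics/{n}c.png',cv2.resize(a,None,fx=3,fy=3,interpolation=cv2.INTER_CUBIC))
E
```

```text
(no output)
```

View pics/scene0c.png

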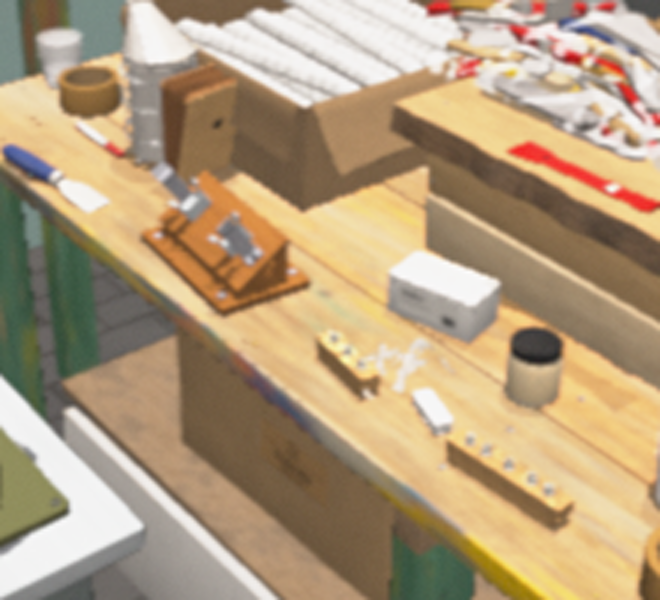

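View pics/top0c.png

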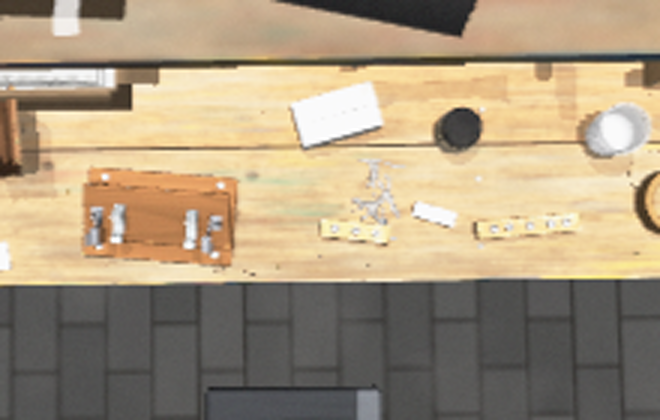

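View pics/top0.png

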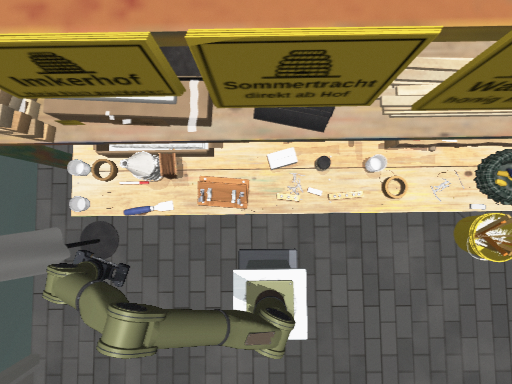

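Top and scene views: the long bar (5 cups) lies on the right, around top pixel (345,195). The short bar is at (288,196) and the stand at (222,192). Next I'll check the wrist camera mount.

```bash
cat >> h.py <<'E'
def plan(st,pos,Rt,n=5):
    Rn=R.from_quat(st['eef_rot']); d=Rn.inv().apply(np.array(pos)-st['tool_pos']); rv=np.degrees((Rn.inv()*Rt).as_rotvec())
    print('shift',d.round(4),'|',np.linalg.norm(d).round(3),'rv',rv.round(2),'|',np.linalg.norm(rv).round(1))
def tilt(yaw,t=0):
    # tool x along +y of frame yawed by yaw(deg), tool z down tilted forward by t
    return R.from_euler('z',yaw,degrees=True)*R.from_matrix(np.array([[0,np.cos(np.radians(t)),np.sin(np.radians(t))],[1,0,0],[0,np.sin(np.radians(t)),-np.cos(np.radians(t))]]))
E
python3 - <<'E'
from plant import r, imaging
from h import *
st=r.get_state()
s=imaging.snapshot('wrist'); save(s,'w0')
Rn=R.from_quat(st['eef_rot']).as_matrix(); Rc,t,K=cam(s)
print('cam pos in tool',(Rn.T@((-Rc.T@t)-st['tool_pos'])).round(4)); print('cam axes in tool',(Rn.T@Rc.T).round(3)); print(K)
print(tilt(0,35).as_matrix().round(2))
plan(st,[0.42,0.2,0.33],tilt(0,0))
# bar fit with top cam cloud
s=imaging.snapshot('top'); C=cloud(s)
for q in ('long_bar','short_bar'):
    d=imaging.silhouettes(q,s)[:1]
    for e in d:
        P=C[e['pixels']]; P=P[(P[:,2]>0.02)]; m=np.median(P,0); u,sv,vt=np.linalg.svd(P[:,:2]-P[:,:2].mean(0)); print(q,e['score'],len(P),m,P.min(0),P.max(0),vt[0])
E
```

```text
cam pos in tool [ 0.0726  0.0003 -0.1434]
cam axes in tool [[-0.    -0.96  -0.279]
 [ 1.    -0.     0.001]
 [-0.001 -0.279  0.96 ]]
[[287.51450358   0.         248.42663208]
 [  0.         287.51450358 191.60856283]
 [  0.           0.           1.        ]]
[[ 0.    0.82  0.57]
 [ 1.    0.    0.  ]
 [ 0.    0.57 -0.82]]
shift [-0.326  -0.2932 -0.0896] | 0.448 rv [ 0.   -0.   69.96] | 70.0
long_bar 0.68 211 [ 0.46873012 -0.33532475  0.03122802] [ 0.4030716  -0.41246988  0.02175997] [0.48574839 0.02186384 1.57025745] [ 0.11622318 -0.99322312]Traceback (most recent call last):
  File "<stdin>", line 12, in <module>
ValueError: it knows: carton, clip_left, clip_left_nose, clip_right, clip_right_nose, cradle, honey_jar, long_bar, long_bar_center, pots, queen_cage, saddle_left, saddle_right, short_bar_center, spatula, stand
```

```bash
python3 - <<'E'
from plant import r
from h import *
st=r.get_state()
plan(st,[0.45,0.24,0.30],tilt(0,0))
E
```

```text
shift [-0.3405 -0.2453 -0.0596] | 0.424 rv [ 0.   -0.   69.96] | 70.0
```

Call:
{"name": "send_rows", "arguments": {"moves": [-0.031,-0.022,-0.006,0,0,6.4,-0.062,-0.044,-0.012,0,0,12.8,-0.093,-0.066,-0.018,0,0,19.2,-0.124,-0.088,-0.024,0,0,25.6,-0.155,-0.11,-0.03,0,0,32], "claw": -1}}

```text
clock: 1.47
tool_pos: [0.3229, 0.4292, 0.2708]
eef_rot: [0.441, 0.897, 0.0, 0.0]
contact_force: [0.1, 0.0, 0.3]
opening: 0.999
```

```bash
python3 - <<'E'
from plant import r
from h import *
st=r.get_state(); print(st['q'].round(2))
plan(st,[0.45,0.24,0.30],tilt(0,0))
E
```

```text
[-0.98  0.53 -0.06  1.8   0.04  0.81 -0.39]
shift [-0.2275 -0.0149 -0.0292] | 0.23 rv [ 2.000e-02 -2.000e-02  3.766e+01] | 37.7
```

Call:
{"name": "send_rows", "arguments": {"moves": [-0.04,-0.003,-0.005,0,0,7,-0.08,-0.006,-0.01,0,0,14,-0.12,-0.009,-0.015,0,0,21,-0.16,-0.012,-0.02,0,0,28,-0.2,-0.015,-0.028,0,0,35]}}

```text
clock: 1.88
tool_pos: [0.4336, 0.2599, 0.299]
eef_rot: [0.693, 0.721, 0.0, -0.0]
contact_force: [0.1, 0.5, 0.7]
opening: 0.996
```

Call:
{"name": "send_rows", "arguments": {"moves": [-0.03,0,0,0,0,3,-0.03,0,0,0,0,3,-0.03,0,0,0,0,3,-0.03,0,0,0,0,3,-0.03,0,0,0,0,3]}}

```text
clock: 2.3
tool_pos: [0.4342, 0.2317, 0.2989]
eef_rot: [0.71, 0.704, 0.0, -0.001]
contact_force: [-0.8, -0.3, -0.2]
opening: 0.998
```

```bash
python3 - <<'E'
from plant import r, imaging
from h import *
st=r.get_state(); print(st['clock'],st['q'].round(2),st['tool_pos'])
s=imaging.snapshot('wrist'); save(s,'w1'); np.savez('w1.npz',**{k:s[k] for k in('image','depth','mtx','rvec','tvec')})
C=cloud(s)
for q in ('saddle_left','saddle_right','clip_left_nose','clip_right_nose','cradle'):
    for d in imaging.pinpoint(q,s)[:1]:
        p=np.array(d['point'])*[512,384]; i=np.clip(p.round().astype(int),0,[511,383]); print(q,round(d['score'],2),p.round(1),C[i[1],i[0]].round(4))
cv2.imwrite('pics/w1b.png',cv2.resize(cv2.imread('pics/w1.png'),(768,576)))
E
```

```text
2.3 [-0.67  0.44  0.14  1.89 -0.08  0.82 -0.5 ] [0.43424129 0.23174635 0.29888624]
saddle_left 0.75 [283.6 152.5] [0.4792 0.2503 0.0747]
saddle_right 0.75 [273.6 226.2] [0.4683 0.1471 0.0719]
clip_right_nose 0.65 [256.3 251. ] [0.4424 0.1274 0.107 ]
cradle 0.93 [273.2 192.2] [0.4686 0.1882 0.0439]
```

View pics/w1b.png

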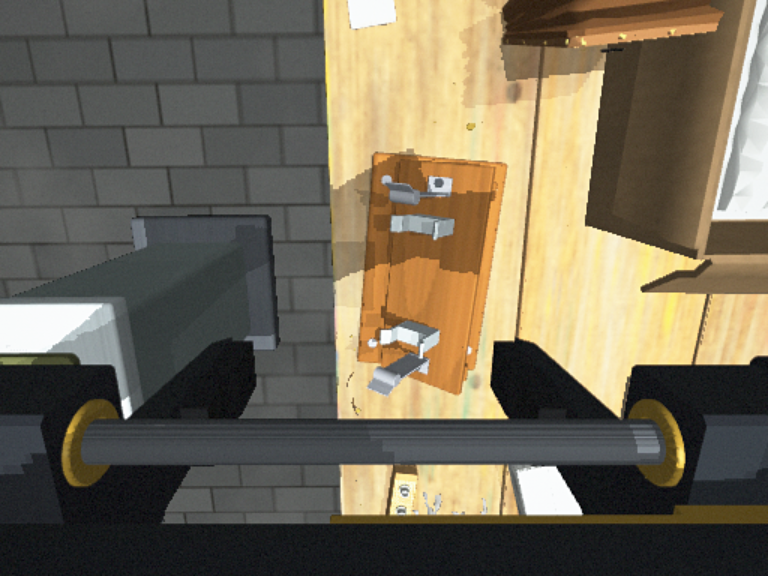

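The wrist view shows the stand: left saddle near (283,152), right saddle (273,226), right nose (256,251), with about −6° yaw. I'll fit the slope plane and the hardware in the cradle frame.

```bash
python3 - <<'E'
from h import *
s=dict(np.load('w1.npz')); C=cloud(s)
# board plane: between saddles
P=C[165:215,255:300].reshape(-1,3); P=P[(P[:,2]>.02)]
for it in range(5):
    c=P.mean(0); n=np.linalg.svd(P-c)[2][2]; n*=np.sign(n[2]); d=(P-c)@n; k=abs(d)<max(.002,2*np.std(d)); P=P[k]
print(len(P),n,np.std(d), 'slope',np.degrees(np.arccos(n[2])),'yaw',np.degrees(np.arctan2(n[1],n[0]))%360-180)
mid=np.array([0.4737,0.1987])
yaw=np.degrees(np.arctan2(n[1],n[0]))%360-180
Rcr=R.from_euler('z',yaw,degrees=True)*R.from_euler('y',-35,degrees=True)
nz=Rcr.as_matrix()[:,2]
# origin: on plane +37 along normal, z=.085
o=c+.037*nz; ex,ey=Rcr.as_matrix()[:,0],Rcr.as_matrix()[:,1]
o=o+ex*(0.085-o[2])/ex[2]; o=o+ey*((mid-o[:2])@ey[:2])
print('o',o)
L=(C-o)@Rcr.as_matrix()
np.savez('fit.npz',o=o,yaw=yaw)
M=(abs(L[...,0])<.07)&(abs(L[...,1])<.12)&(L[...,2]>-.03)&(L[...,2]<.06)
for lo,hi in((-.1,-.065),(-.062,-.042),(.042,.062),(.065,.1)):
    for zl,zh in((-.03,-.01),(-.01,.01),(.01,.05)):
        k=M&(L[...,1]>lo)&(L[...,1]<hi)&(L[...,2]>zl)&(L[...,2]<zh); Q=L[k]*1000
        if len(Q): print(lo,hi,zl,len(Q),'x',np.percentile(Q[:,0],[2,50,98]).round(1),'y',np.percentile(Q[:,1],[2,50,98]).round(1),'z',np.percentile(Q[:,2],[2,50,98]).round(1))
a=s['image'][135:275,225:345]; cv2.imwrite('pics/w1c.png',cv2.resize(a[...,::-1],None,fx=5,fy=4.2,interpolation=cv2.INTER_CUBIC))
E
```

```text
2034 [-0.57271564  0.05056985  0.81819282] 0.0006837219864651204 slope 35.095704878654 yaw -5.046036801765524
o [0.46543724 0.19942959 0.085     ]
-0.1 -0.065 -0.03 100 x [-12.   -0.3   9.4] y [-77.  -75.4 -74.8] z [-29.3 -20.2 -10.4]
-0.1 -0.065 -0.01 113 x [-12.   -0.7   9.2] y [-76.5 -75.4 -74.6] z [-9.6  0.1  9.2]
-0.1 -0.065 0.01 299 x [-12.    0.2   9.4] y [-84.4 -77.1 -69.4] z [11.  28.1 36.8]
-0.062 -0.042 -0.03 321 x [-17.5  -0.1  16.6] y [-56.  -46.  -42.4] z [-29.  -15.5 -10.5]
-0.062 -0.042 -0.01 156 x [-23.4 -17.1  20.6] y [-56.5 -48.7 -42.6] z [-9.3  1.1  5.8]
0.042 0.062 -0.03 303 x [-17.1  -0.9  16.7] y [47.7 55.1 61.2] z [-28.2 -15.1 -10.9]
0.042 0.062 -0.01 183 x [-23.1 -16.9  20.7] y [47.3 54.6 61.1] z [-8.9  0.7  5.6]
0.065 0.1 -0.03 20 x [-3.   9.   9.6] y [80.2 81.5 81.6] z [-27.6 -19.7 -12.4]
0.065 0.1 -0.01 21 x [-3.1  8.4 10. ] y [80.5 81.5 81.7] z [-9.2 -2.9  9.2]
0.065 0.1 0.01 272 x [-11.9   1.6   9.8] y [74.  81.4 89.1] z [17.4 28.2 37.2]
```

View pics/w1c.png

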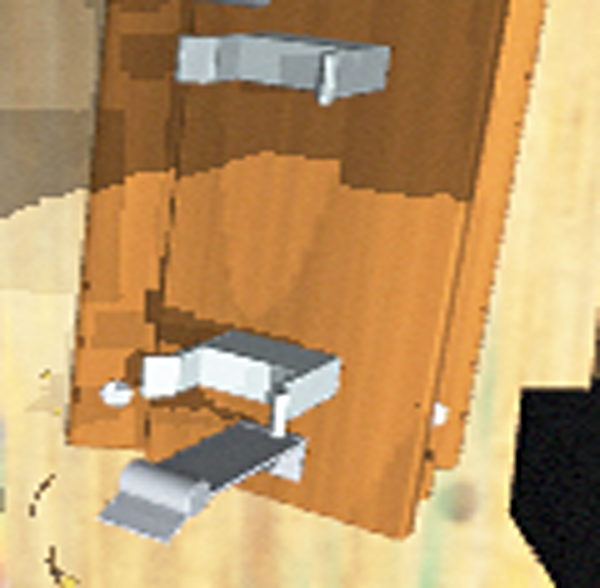

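```bash
python3 - <<'E'
from plant import r
from h import *
f=np.load('fit.npz'); Rcr=(R.from_euler('z',f['yaw'],degrees=True)*R.from_euler('y',-35,degrees=True)).as_matrix()
o=f['o']+Rcr@[-.0012,.0023,0]; np.savez('fit2.npz',o=o,yaw=f['yaw']); print(o)
plan(r.get_state(),[0.455,-0.30,0.20],tilt(6.5,0))
E
```

```text
[0.46466037 0.20180713 0.08431171]
shift [-0.5303  0.0259  0.0986] | 0.54 rv [-0.03 -0.03 -7.09] | 7.1
```

Call:
{"name": "send_rows", "arguments": {"moves": [-0.038,0.002,0,0,0,0,-0.076,0.004,0,0,0,-1,-0.114,0.006,0,0,0,-2,-0.152,0.008,0.005,0,0,-3,-0.19,0.01,0.01,0,0,-4]}}

```text
clock: 3.02
tool_pos: [0.4427, 0.0391, 0.289]
eef_rot: [0.685, 0.729, 0.0, 0.0]
contact_force: [1.7, -0.2, 0.1]
opening: 1.004
```

Call:
{"name": "send_rows", "arguments": {"moves": [-0.038,0.002,0.01,0,0,0,-0.076,0.004,0.02,0,0,-1,-0.114,0.006,0.03,0,0,-1,-0.152,0.008,0.04,0,0,-2,-0.19,0.01,0.05,0,0,-3]}}

```text
clock: 3.43
tool_pos: [0.4646, -0.1515, 0.2384]
eef_rot: [0.665, 0.747, 0.001, 0.0]
contact_force: [1.2, 0.6, -0.8]
opening: 1.0
```

```bash
python3 - <<'E'
from plant import r
from h import *
plan(r.get_state(),[0.455,-0.30,0.20],tilt(6.5,0))
E
```

```text
shift [-0.1464 -0.0266  0.0383] | 0.154 rv [ 0.07 -0.04  0.1 ] | 0.1
```

Call:
{"name": "send_rows", "arguments": {"moves": [-0.036,-0.007,0.01,0,0,0,-0.073,-0.013,0.02,0,0,0,-0.11,-0.02,0.03,0,0,0,-0.146,-0.026,0.038,0,0,0,-0.146,-0.026,0.038,0,0,0]}}

```text
clock: 3.85
tool_pos: [0.4528, -0.3086, 0.199]
eef_rot: [0.669, 0.743, -0.002, 0.001]
contact_force: [-0.7, -1.0, -0.5]
opening: 1.004
```

```bash
python3 - <<'E'
from plant import r, imaging
from h import *
st=r.get_state(); print(st['clock'],st['q'].round(2),st['tool_pos'],np.linalg.norm(st['qd']))
s=imaging.snapshot('wrist'); save(s,'w2'); np.savez('w2.npz',**{k:s[k] for k in('image','depth','mtx','rvec','tvec')})
C=cloud(s)
d=imaging.pinpoint('long_bar_center',s)[:1]
for e in d: print(e, onz(s,np.array(e['point'])*[512,384],.015))
# top face: z 25..34 near bar
M=(C[...,2]>.024)&(C[...,2]<.034)&(C[...,0]>.42)&(C[...,0]<.52)&(C[...,1]<-.235)&(C[...,1]>-.44)&(s['depth']>0)
n,lab,stt,_=cv2.connectedComponentsWithStats(M.astype(np.uint8)); k=1+np.argmax(stt[1:,4]); P=C[lab==k]
rect=cv2.minAreaRect((P[:,:2]*1000).astype(np.float32)); print(len(P),rect,np.median(P[:,2]),cv2.boxPoints(rect))
cv2.imwrite('pics/w2b.png',cv2.resize(cv2.imread('pics/w2.png'),(768,576)))
E
```

```text
3.85 [ 0.48  0.64  0.06  1.85 -0.05  0.64  0.66] [ 0.45284942 -0.30857225  0.19898987] 0.15078685799721042
{'point': [0.5104, 0.5159], 'score': 0.84} [ 0.47066912 -0.33833158  0.015     ]
2497 ((467.6645812988281, -338.10369873046875), (26.063661575317383, 149.86056518554688), 4.117702484130859) 0.029059362894126587 [[ 449.28598 -264.30258]
 [ 460.04678 -413.77634]
 [ 486.04318 -411.90482]
 [ 475.28238 -262.43106]]
```

View pics/w2b.png

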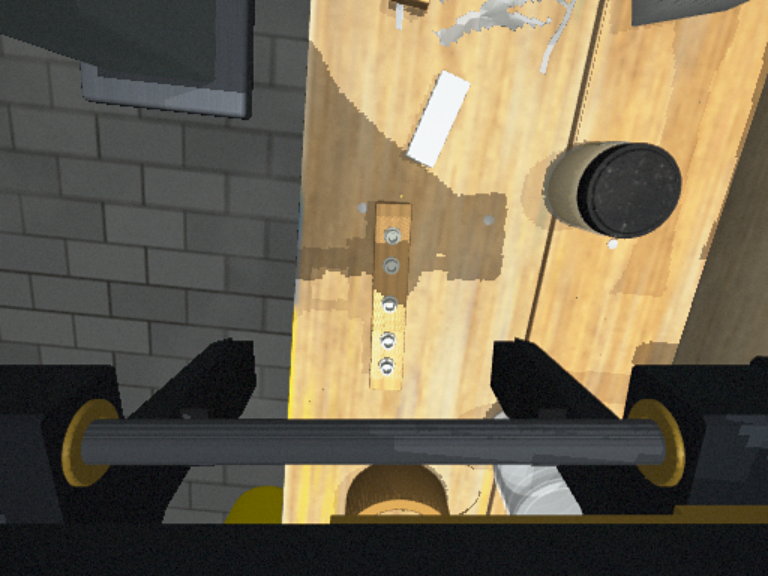

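```bash
python3 - <<'E'
from plant import r,imaging
from h import *
s=dict(np.load('w2.npz')); C=cloud(s)
M=(C[...,2]>.05)&(C[...,0]>.4)&(C[...,1]>-.36)&(C[...,1]<-.15)&(C[...,2]<.08); print('jar',C[M].min(0),C[M].max(0))
plan(r.get_state(),[0.4677,-0.3381,0.07],tilt(4.1,0))
E
```

```text
jar [ 0.57558024 -0.35280076  0.05003601] [ 0.72072575 -0.20730781  0.07968983]
shift [-0.0384  0.0086  0.1297] | 0.136 rv [ 0.02 -0.05  2.3 ] | 2.3
```

Call:
{"name": "send_rows", "arguments": {"moves": [-0.012,0.002,0.034,0,0,0.6,-0.024,0.005,0.07,0,0,1.3,-0.036,0.0086,0.106,0,0,2.3,-0.0384,0.0086,0.13,0,0,2.3,-0.0384,0.0086,0.13,0,0,2.3]}}

```text
clock: 4.37
tool_pos: [0.4662, -0.3349, 0.0655]
eef_rot: [0.681, 0.733, 0.0, -0.004]
contact_force: [-0.5, -0.3, -0.5]
opening: 0.998
```

```bash
python3 - <<'E'
from plant import r, imaging
from h import *
st=r.get_state(); print(st['clock'],st['tool_pos'],np.linalg.norm(st['qd']))
s=imaging.snapshot('wrist'); C=cloud(s); save(s,'w3')
M=(C[...,2]>.024)&(C[...,2]<.034)&(C[...,0]>.42)&(C[...,0]<.52)&(C[...,1]<-.235)&(C[...,1]>-.44)&(s['depth']>0)
n,lab,stt,_=cv2.connectedComponentsWithStats(M.astype(np.uint8)); k=1+np.argmax(stt[1:,4]); P=C[lab==k]
rect=cv2.minAreaRect((P[:,:2]*1000).astype(np.float32)); print(len(P),rect,np.median(P[:,2]))
plan(r.get_state(),[0.4677,-0.3381,0.028],tilt(4.1,0))
E
```

```text
4.3667 [ 0.46624095 -0.33493875  0.06552185] 0.1181057157165662
5797 ((466.3505554199219, -321.623779296875), (26.065940856933594, 115.58650970458984), 4.0766401290893555) 0.029078553783952122
shift [-0.0031  0.0004  0.04  ] | 0.04 rv [-0.18 -0.28  0.14] | 0.4
```

View pics/w3.png

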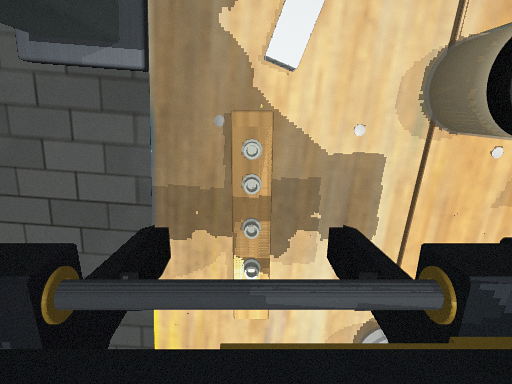

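The bar (columns 233–272, rows 110–318) is centred between the fingers, and its yaw matches the earlier fit. Descending and gripping.

Call:
{"name": "send_rows", "arguments": {"moves": [-0.001,0,0.012,0,0,0,-0.003,0.0004,0.024,0,-0.3,0,-0.003,0.0004,0.033,0,-0.3,0,-0.003,0.0004,0.0385,0,-0.3,0,-0.003,0.0004,0.0385,0,-0.3,0]}}

```text
clock: 4.83
tool_pos: [0.4673, -0.3374, 0.0286]
eef_rot: [0.68, 0.733, -0.001, -0.002]
contact_force: [0.8, -0.3, -0.4]
opening: 0.999
```

Call:
{"name": "send_rows", "arguments": {"moves": [0,0,0,0,0,0,0,0,0,0,0,0,0,0,0,0,0,0,0,0,0,0,0,0,0,0,0,0,0,0], "claw": 1, "grip_force": 30}}

```text
clock: 5.25
tool_pos: [0.4675, -0.3376, 0.029]
eef_rot: [0.68, 0.733, -0.001, -0.001]
contact_force: [-1.3, 0.2, -0.2]
opening: 0.647
```

Call:
{"name": "send_rows", "arguments": {"moves": [0,0,0,0,0,0,0,0,0,0,0,0,0,0,0,0,0,0,0,0,0,0,0,0,0,0,0,0,0,0]}}

```text
clock: 5.67
tool_pos: [0.4676, -0.3376, 0.029]
eef_rot: [0.68, 0.733, -0.001, -0.001]
contact_force: [0.4, -0.8, 0.1]
opening: 0.283
```

```bash
python3 - <<'E'
from plant import r, imaging
from h import *
st=r.get_state(); print(st['clock'],st['tool_pos'],st['opening'],st['q'].round(2))
f=np.load('fit2.npz'); Rcr=(R.from_euler('z',f['yaw'],degrees=True)*R.from_euler('y',-35,degrees=True)).as_matrix()
print('grasp offset', R.from_quat(st['eef_rot']).inv().apply(np.array([.4677,-.3381,.015])-st['tool_pos']).round(4))
E
```

```text
5.6667 [ 0.46755611 -0.33760927  0.02900071] 0.2825284102887633 [ 0.53  0.95  0.03  1.84 -0.06  0.35  0.68]
grasp offset [-0.0005  0.0002  0.014 ]
```

Call:
{"name": "send_rows", "arguments": {"moves": [0,0,-0.01,0,0,0,0,0,-0.04,0,0,0,0,0,-0.08,0,0,0,0.02,0,-0.12,0,0,0,0.05,0,-0.155,0,0,2]}}

```text
clock: 6.08
tool_pos: [0.4646, -0.2952, 0.1812]
eef_rot: [0.695, 0.719, -0.002, 0.001]
contact_force: [1.2, 0.6, -1.4]
opening: 0.286
```

```bash
cat > tgt.py <<'E'
from plant import r, imaging
from h import *
f=np.load('fit2.npz'); yaw=float(f['yaw']); o=f['o']; Rcr=(R.from_euler('z',yaw,degrees=True)*R.from_euler('y',-35,degrees=True)).as_matrix()
G=np.array([-.0005,.0002,.014])
def goto(h,x=0,y=0,G=G):
    Rt=tilt(yaw,35); st=r.get_state(); p=o+Rcr@np.array([x,y,h])-Rt.apply(G); plan(st,p,Rt)
    b=st['tool_pos']+R.from_quat(st['eef_rot']).apply(G); print('clock',st['clock'],'tcp',st['tool_pos'].round(4),'bar in cradle',(Rcr.T@(b-o)).round(4),'F cradle',(Rcr.T@st['contact_force']).round(1),'op',st['opening'],'q',st['q'].round(2))
E
python3 -c "
from tgt import *
goto(.1)"
```

```text
shift [ 0.5052 -0.0479  0.002 ] | 0.507 rv [-35.01  -1.95   6.85] | 35.7
clock 6.0833 tcp [ 0.4646 -0.2952  0.1812] bar in cradle [ 0.0835 -0.4956  0.0427] F cradle [ 0.1  0.7 -1.8] op 0.28557824818545235 q [ 0.43  0.67  0.08  1.86 -0.08  0.61  0.6 ]
```

Call:
{"name": "send_rows", "arguments": {"moves": [0.038,-0.004,-0.01,-3,0,0.5,0.076,-0.008,-0.02,-6,0,1,0.114,-0.012,-0.03,-9,0,2,0.152,-0.016,-0.04,-12,0,3,0.19,-0.02,-0.05,-15,0,4]}}

```text
clock: 6.5
tool_pos: [0.4373, -0.1045, 0.2319]
eef_rot: [0.714, 0.688, 0.094, 0.093]
contact_force: [0.9, 1.4, -0.8]
opening: 0.282
```

```bash
python3 -c "
from tgt import *
goto(.1)"
```

```text
shift [ 0.3106 -0.0622  0.0415] | 0.319 rv [-19.87  -1.59   2.55] | 20.1
clock 6.5 tcp [ 0.4373 -0.1045  0.2319] bar in cradle [ 0.0798 -0.3077  0.1078] F cradle [ 0.2  1.4 -1.1] op 0.28158013642415486 q [ 0.16  0.42 -0.    2.32 -0.26  0.15  0.37]
```

```bash
python3 -c "
from plant import r,imaging
print([a for a in dir(r) if not a.startswith('__')],[a for a in dir(imaging) if not a.startswith('__')])"; ls -la
```

```text
['Unreachable', 'finish_job', 'get_state', 'tips_ahead'] ['look_for', 'pinpoint', 'silhouettes', 'snapshot']
total 2724
drwxr-xr-x  3 agent agent    4096 Dec  7 04:57 .
drwxr-xr-x 23 root  root     4096 Dec  7 04:52 ..
-rw-r--r--  1 agent agent     526 Dec  7 04:55 fit.npz
-rw-r--r--  1 agent agent     526 Dec  7 04:55 fit2.npz
-rw-r--r--  1 agent agent    1261 Dec  7 04:53 h.py
drwxr-xr-x  2 agent agent    4096 Dec  7 04:56 pics
-rw-r--r--  1 agent agent     578 Dec  7 04:57 tgt.py
-rw-r--r--  1 agent agent 1377600 Dec  7 04:54 w1.npz
-rw-r--r--  1 agent agent 1377600 Dec  7 04:56 w2.npz
```

```bash
cat > kin.py <<'E'
import numpy as np, itertools
from scipy.spatial.transform import Rotation as R
from scipy.optimize import least_squares
def fk(q,S,p):
    a,b,c,h,e1,e2,r0,y7=p
    # e1,e2: elbow offset; r0: shoulder radial offset
    s1,s3,s5,s7=S
    T=R.from_euler('z',s1*q[0]); P=np.array([0,0,h])+T.apply([r0,0,0])
    T=T*R.from_euler('y',q[1])*R.from_euler('z',s3*q[2]); P=P+T.apply([e1,0,a])
    T=T*R.from_euler('y',q[3])*R.from_euler('z',s5*q[4]); P=P+T.apply([e2,0,b])
    T=T*R.from_euler('y',q[5])*R.from_euler('z',s7*q[6]+y7); P=P+T.apply([0,0,c])
    return P,T
E
python3 - <<'E'
from kin import *
from plant import r
st=r.get_state(); print(st['q'].tolist(),st['tool_pos'].tolist(),st['eef_rot'].tolist())
D=[([-1.187,.69,-.195,1.566,.157,.903,-.215],[.214,.587,.24],[.174,.985,-.001,0]),
([-.98,.53,-.06,1.8,.04,.81,-.39],[.3229,.4292,.2708],[.441,.897,0,0]),
([-.67,.44,.14,1.89,-.08,.82,-.5],[.43424129,.23174635,.29888624],[.71,.704,0,-.001]),
([.48,.64,.06,1.85,-.05,.64,.66],[.45284942,-.30857225,.19898987],[.669,.743,-.002,.001]),
([.53,.95,.03,1.84,-.06,.35,.68],[.46755611,-.33760927,.02900071],[.68,.733,-.001,-.001]),
([.43,.67,.08,1.86,-.08,.61,.6],[.4646,-.2952,.1812],[.695,.719,-.002,.001]),
(list(st['q']),list(st['tool_pos']),list(st['eef_rot']))]
W=[2,1,1,1,1,1,4]
best=[]
for S in itertools.product((1,-1),repeat=4):
  for y0 in (0,np.pi/2,np.pi,-np.pi/2):
    def f(p):
        out=[]
        for (q,x,o),w in zip(D,W):
            P,T=fk(q,S,p); out+=list(w*(P-x)); out+=list(w*.3*(R.from_quat(o).inv()*T).as_rotvec())
        return np.array(out+list(.1*p[[4,5,6]]))
    s=least_squares(f,[.56,.34,.34,.366,0,0,0,y0]); best.append((s.cost,S,s.x.round(4)))
best.sort(key=lambda t:t[0])
for b in best[:3]: print(b)
for q,x,o in D:
    P,T=fk(q,best[0][1],best[0][2]); print((P-x).round(4),np.degrees((R.from_quat(o).inv()*T).as_rotvec()).round(2))
E
```

```text
[0.1598021686107471, 0.41771208356616624, -0.0003982601767558746, 2.318225631930919, -0.2582411316457835, 0.14899300625813525, 0.37282663848037] [0.43730121083682677, -0.10447607487896536, 0.2319022910414316] [0.7138427490220561, 0.6878049276942345, 0.09364996212679502, 0.09264229974376001]
(np.float64(0.012997825758898714), (-1, -1, -1, -1), array([ 0.4852,  0.1901, -0.01  , -0.0635,  0.0493, -0.0891,  0.0536,
       -4.7122]))
(np.float64(0.012997825758898717), (-1, -1, -1, -1), array([ 0.4852,  0.1901, -0.01  , -0.0635,  0.0493, -0.0891,  0.0536,
        1.571 ]))
(np.float64(0.012997825758898717), (-1, -1, -1, -1), array([ 0.4852,  0.1901, -0.01  , -0.0635,  0.0493, -0.0891,  0.0536,
        1.571 ]))
[-0.0458 -0.0102  0.0018] [0.   0.04 0.01]
[-0.0377  0.0297  0.0035] [-0.12  0.13 -0.7 ]
[-0.015   0.0455  0.0007] [ 0.04 -0.22  0.19]
[0.042  0.0286 0.0105] [-0.5  -0.48  0.73]
[0.0658 0.0101 0.012 ] [-0.14 -0.26 -0.06]
[0.0459 0.0307 0.0112] [-0.2  -0.08 -0.44]
[ 0.0004  0.0106 -0.0029] [0.   0.   0.01]
```

```bash
cat > kin.py <<'E'
import numpy as np, json
from scipy.spatial.transform import Rotation as R
from scipy.optimize import least_squares
S=[-1,-1,-1,-1]
def rots(q):
    T1=R.from_euler('z',-q[0]); T2=T1*R.from_euler('y',q[1]); T3=T2*R.from_euler('z',-q[2]); T4=T3*R.from_euler('y',q[3]); T5=T4*R.from_euler('z',-q[4]); T6=T5*R.from_euler('y',q[5]); T7=T6*R.from_euler('z',-q[6]+np.pi/2)
    return T1,T2,T3,T4,T5,T6,T7
def row(q):
    T1,T2,T3,T4,T5,T6,T7=[t.as_matrix() for t in rots(q)]
    # z of base; T1 (x,y); T3 xyz; T5 xyz; T6 x,y ; T7 z
    return np.hstack([np.array([[0],[0],[1.]]),T1[:,:2],T3,T5,T6[:,:2],T7[:,2:]])
v0=np.array([.366,0,0, 0,0,.564, 0,0,.343, 0,0,.343])
def fk(q,v): return row(q)@v, rots(q)[-1]
E
cat > data.py <<'E'
D=[([-1.187,.6895,-.195,1.5655,.157,.9025,-.215],[.214,.587,.24]),
([-.98,.53,-.06,1.8,.04,.81,-.39],[.3229,.4292,.2708]),
([-.67,.44,.14,1.89,-.08,.82,-.5],[.43424129,.23174635,.29888624]),
([.48,.64,.06,1.85,-.05,.64,.66],[.45284942,-.30857225,.19898987]),
([.53,.95,.03,1.84,-.06,.35,.68],[.46755611,-.33760927,.02900071]),
([.43,.67,.08,1.86,-.08,.61,.6],[.4646,-.2952,.1812]),
([0.1598021686107471, 0.41771208356616624, -0.0003982601767558746, 2.318225631930919, -0.2582411316457835, 0.14899300625813525, 0.37282663848037],[0.43730121083682677, -0.10447607487896536, 0.2319022910414316])]
W=[3,1,1,1,1,1,6]
E
python3 - <<'E'
from kin import *; from data import *
for lam in (.003,.02,.1):
    lamv=lam*np.ones(12)
    A=np.vstack([w*row(q) for (q,x),w in zip(D,W)]+[np.diag(lamv)]); y=np.concatenate([w*np.array(x) for (q,x),w in zip(D,W)]+[lamv*v0])
    v=np.linalg.lstsq(A,y,rcond=None)[0]; print(lam,v.round(4)); 
    for q,x in D: print((fk(q,v)[0]-x).round(4))
E
```

```text
0.003 [ 0.3354  0.008  -0.0095  0.02   -0.004   0.5473 -0.0038 -0.0162  0.3217
  0.0025 -0.0162  0.3084]
[-0.0001 -0.0003 -0.0001]
[-0.0018  0.0038 -0.0002]
[ 0.0005 -0.0036 -0.0022]
[ 0.001  -0.004   0.0023]
[-0.0005 -0.0023 -0.0002]
[0.0002 0.0013 0.0022]
[-0.      0.0001 -0.    ]
0.02 [ 0.3389  0.0071 -0.0109  0.0165 -0.0075  0.5491 -0.0028 -0.0138  0.3255
  0.0017 -0.0138  0.3117]
[-0.0001 -0.0003 -0.0001]
[-0.002   0.0035 -0.0003]
[ 0.0005 -0.0037 -0.0022]
[ 0.0009 -0.0041  0.0023]
[-0.0005 -0.0023 -0.0002]
[0.0002 0.0012 0.0023]
[-0.      0.0001 -0.    ]
0.1 [ 0.3543  0.0029 -0.0165  0.0034 -0.0172  0.5564  0.0013 -0.0063  0.3394
 -0.0021 -0.0063  0.3279]
[-0.0001 -0.0001  0.    ]
[-0.0027  0.0024 -0.0008]
[ 0.0006 -0.0043 -0.0027]
[ 0.0006 -0.0043  0.0021]
[-0.0007 -0.0025 -0.0002]
[0.     0.0009 0.0022]
[ 0.      0.0001 -0.    ]
```

```bash
cat > ik.py <<'E'
from kin import *; from data import *
lam=.01
A=np.vstack([w*row(q) for (q,x),w in zip(D,W)]+[lam*np.eye(12)]); y=np.concatenate([w*np.array(x) for (q,x),w in zip(D,W)]+[lam*v0])
v=np.linalg.lstsq(A,y,rcond=None)[0]
lo=np.array([-3.01,-.46,-1.47,.13,-1,.04,-2.66]); hi=np.array([3.01,2.08,1.51,2.56,4.14,2.09,2.66])
def ik(p,Rt,seeds,m=.02,reg=0,q0=None):
    best=None
    for s in seeds:
        def f(q):
            P,T=fk(q,v); e=list((P-p)*1000)+list(np.degrees((T.inv()*Rt).as_rotvec())*5)
            if q0 is not None: e+=list(reg*(q-q0))
            return e
        z=least_squares(f,np.clip(s,lo+m+.001,hi-m-.001),bounds=(lo+m,hi-m))
        P,T=fk(z.x,v); err=np.linalg.norm(P-p)*1000+np.degrees((T.inv()*Rt).magnitude())*5
        if best is None or err<best[0]-.01: best=(err,z.x)
    return best
E
cat > s1.py <<'E'
from ik import *; from tgt import o,Rcr,yaw,tilt,G
rng=np.random.default_rng(0)
cur=np.array(D[-1][0])
seeds=[cur]+[cur+rng.normal(0,.5,7) for _ in range(6)]+[lo+(hi-lo)*rng.random(7) for _ in range(6)]
for h in (0,.05,.1):
  for flip in (0,180):
    for phi in (-20,-10,0,10,20,30):
      Rt=tilt(yaw,35)*R.from_euler('y',phi,degrees=True)*R.from_euler('z',flip,degrees=True)
      gp=o+Rcr@[0,0,h]-tilt(yaw,35).apply([0,0,-.008])  # grasp point 8mm above bar centre
      p=gp-Rt.apply([0,0,.006]); b=ik(p,Rt,seeds); print(h,flip,phi,round(b[0],2),b[1].round(2))
E
python3 s1.py
```

```text
0 0 -20 11.81 [-1.34  1.16  0.83  2.14 -0.98  0.06 -0.14]
0 0 -10 11.64 [-0.1   1.5  -1.45  2.43  1.76  2.04 -2.64]
0 0 0 12.67 [-0.04  1.49 -1.43  2.54  1.91  1.96 -2.64]
0 0 10 42.85 [ 0.04  1.28 -1.13  2.54  2.18  1.5  -2.64]
0 0 20 24.74 [-0.95  1.51  1.49  2.54  4.11  1.79  1.58]
0 0 30 28.16 [-0.75  1.49  1.33  2.54  4.12  1.99  1.84]
0 180 -20 0.0 [-0.83  0.94  0.02  2.34  1.83  0.7   0.24]
0 180 -10 0.0 [-0.76  0.93  0.07  2.45  2.33  0.72 -0.12]
0 180 0 0.0 [-0.79  0.96  0.33  2.54  2.96  0.8  -0.58]
0 180 10 4.6 [-1.11  1.49  1.49  2.54  4.07  1.52 -1.69]
0 180 20 24.74 [-0.95  1.51  1.49  2.54  4.11  1.79 -1.56]
0 180 30 28.16 [-0.75  1.49  1.33  2.54  4.12  1.99 -1.31]
0.05 0 -20 2.84 [-1.41  1.08  0.87  2.22 -0.98  0.06 -0.12]
0.05 0 -10 35.44 [-0.12  1.33 -1.45  2.44  1.61  1.89 -2.64]
0.05 0 0 37.27 [-0.05  1.32 -1.45  2.54  1.76  1.8  -2.64]
0.05 0 10 65.15 [ 0.01  1.15 -1.21  2.54  1.99  1.42 -2.64]
0.05 0 20 49.37 [-0.95  1.15  1.22  2.54  4.12  1.36  1.76]
0.05 0 30 57.9 [-0.63  1.07  0.89  2.54  4.12  1.42  2.1 ]
0.05 180 -20 0.0 [-0.86  0.85 -0.03  2.39  1.72  0.
[... 329 characters left out ...]
[-1.5   1.01  0.93  2.29 -0.66  0.08 -0.43]
0.1 0 -10 38.85 [-1.43  0.89  0.88  2.29 -0.98  0.06 -0.02]
0.1 0 0 52.13 [-0.07  1.13 -1.45  2.54  1.63  1.63 -2.64]
0.1 0 10 78.58 [-0.02  1.   -1.26  2.54  1.82  1.32 -2.64]
0.1 0 20 64.87 [-0.98  0.88  1.06  2.54  4.12  1.02  1.8 ]
0.1 0 30 78.13 [-0.59  0.81  0.69  2.54  4.12  1.08  2.1 ]
0.1 180 -20 0.0 [-0.9   0.75 -0.08  2.43  1.57  0.75  0.4 ]
0.1 180 -10 0.0 [-1.11  0.75  0.47  2.54  2.48  0.43 -0.28]
0.1 180 0 2.05 [-1.36  1.08  1.34  2.54  4.12  0.82 -1.7 ]
0.1 180 10 37.77 [-1.22  0.99  1.26  2.54  4.12  0.93 -1.55]
0.1 180 20 64.87 [-0.98  0.88  1.06  2.54  4.12  1.02 -1.34]
0.1 180 30 78.13 [-0.59  0.81  0.69  2.54  4.12  1.08 -1.04]
```

```bash
cat > s2.py <<'E'
from ik import *; from tgt import o,Rcr,yaw,tilt,G
rng=np.random.default_rng(1)
goal=np.array([-.83,.94,.02,2.34,1.83,.7,.24]); g2=np.array([-.76,.93,.07,2.45,2.33,.72,-.12])
seeds=[goal,g2]+[goal+rng.normal(0,.5,7) for _ in range(8)]
def pose_table(x,y,yw,phi,z=.0225):
    Rt=tilt(yw,0)*R.from_euler('y',phi,degrees=True)*R.from_euler('z',180,degrees=True); return np.array([x,y,z])-Rt.apply([0,0,.006]),Rt
if __name__=='__main__':
  for (x,y) in ((.468,-.338),(.468,0),(.55,-.338)):
   for yw in (4,-15,20):
    for phi in (-20,-15,-10,0,15):
     for z in (.0225,.2):
      p,Rt=pose_table(x,y,yw,phi,z); b=ik(p,Rt,seeds); print((x,y),yw,phi,z,round(b[0],2),b[1].round(2))
E
python3 s2.py
```

```text
Still running in the background as job /tmp/bash_jobs.1000/c68d53b88719 (pid 1111). You'll get a notice when it ends.
```

```bash
cat /tmp/bash_jobs.1000/c68d53b88719/stdout; nproc
```

```text
4
```

Edit , replacing
```

```
with
```

```

```bash
cat > s3.py <<'E'
from ik import *; from tgt import o,Rcr,yaw,tilt
PH=17
def table(x,y,yw,z=.024,phi=PH):
    Rt=tilt(yw,0)*R.from_euler('y',phi,degrees=True); return np.array([x,y,z])-Rt.apply([0,0,.006]),Rt
def seat(h,phi=PH,g=.009):
    Rt=tilt(yaw,35)*R.from_euler('y',-phi,degrees=True)*R.from_euler('z',180,degrees=True)
    return o+Rcr@[0,0,h+g]-Rt.apply([0,0,.006]),Rt
if __name__=='__main__':
    cur=np.array(D[4][0]); goal=np.array([-.83,.94,.02,2.34,1.83,.7,.24])
    for z in (.024,.1,.2,.25):
        p,Rt=table(.468,-.338,4,z); b=ik(p,Rt,[cur],reg=1,q0=cur); print(z,round(b[0],2),b[1].round(2))
    qa=b[1]
    for h in (0,.05,.1,.12):
        p,Rt=seat(h); b=ik(p,Rt,[goal],reg=1,q0=goal); print(h,round(b[0],2),b[1].round(2))
    qb=b[1]
    Tp=None
    for t in np.linspace(0,1,11):
        P,T=fk(qa+(qb-qa)*t,v); m=T.as_matrix(); print(round(t,1),P.round(3),'z',m[:,2].round(2),'x',m[:,0].round(2), 0 if Tp is None else np.degrees((Tp.inv()*T).magnitude()).round(1)); Tp=T
E
python3 s3.py
```

```text
0.024 0.01 [ 0.75  1.02 -0.16  1.61 -0.12  0.72  0.82]
0.1 0.01 [ 0.74  0.9  -0.15  1.6  -0.14  0.85  0.82]
0.2 0.01 [ 0.73  0.77 -0.12  1.53 -0.16  1.05  0.8 ]
0.25 0.01 [ 0.72  0.71 -0.11  1.48 -0.17  1.16  0.79]
0 0.0 [-0.8   0.9  -0.02  2.4   1.93  0.73  0.16]
0.05 0.0 [-0.87  0.81 -0.01  2.45  1.82  0.7   0.23]
0.1 0.0 [-0.94  0.7  -0.01  2.48  1.66  0.68  0.34]
0.12 0.01 [-0.97  0.66 -0.02  2.49  1.58  0.68  0.39]
0.0 [ 0.468 -0.34   0.256] z [-0.02  0.29 -0.96] x [-0.07  0.95  0.29] 0
0.1 [ 0.464 -0.287  0.234] z [-0.19  0.16 -0.97] x [-0.26  0.94  0.21] 16.2
0.2 [ 0.461 -0.242  0.222] z [-0.3  -0.01 -0.95] x [-0.47  0.87  0.14] 16.6
0.3 [ 0.464 -0.202  0.216] z [-0.33 -0.2  -0.92] x [-0.68  0.73  0.08] 17.0
0.4 [ 0.471 -0.16   0.214] z [-0.28 -0.38 -0.88] x [-0.85  0.52  0.05] 17.4
0.5 [ 0.481 -0.112  0.215] z [-0.17 -0.52 -0.84] x [-0.97  0.25  0.04] 17.7
0.6 [ 0.488 -0.055  0.215] z [-0.02 -0.6  -0.8 ] x [-1.   -0.05  0.06] 17.9
0.7 [0.487 0.01  0.214] z [ 0.16 -0.62 -0.77] x [-0.93 -0.35  0.09] 18.1
0.8 [0.472 0.081 0.21 ] z [ 0.32 -0.57 -0.76] x [-0.78 -0.62  0.13] 18.2
0.9 [0.439 0.15  0.203] z [ 0.45 -0.47 -0.76] x [-0.54 -0.82  0.19] 18.3
1.0 [0.388 0.21  0.195] z [ 0.52 -0.34 -0.78] x [-0.25 -0.94  0.24] 18.2
```

```bash
python3 -c "
from plant import r
from h import *
plan(r.get_state(),[.468,-.338,.13],tilt(4,0))"
```

```text
shift [-0.2329  0.0116  0.1072] | 0.257 rv [15.14  0.45 -6.09] | 16.3
```

Call:
{"name": "send_rows", "arguments": {"moves": [-0.035,0.002,0.005,2.5,0,-1,-0.07,0.004,0.015,5,0,-2,-0.105,0.006,0.03,7.5,0,-3,-0.14,0.008,0.05,10,0,-4,-0.175,0.01,0.07,13,0.3,-5]}}

```text
clock: 6.92
tool_pos: [0.4587, -0.2814, 0.1663]
eef_rot: [0.688, 0.725, 0.012, 0.013]
contact_force: [0.7, 0.5, -1.5]
opening: 0.282
```

```bash
python3 -c "
from plant import r
from h import *
plan(r.get_state(),[.468,-.338,.06],tilt(4,0))"
```

```text
shift [-0.0568  0.0026  0.1066] | 0.121 rv [ 2.06  0.14 -1.03] | 2.3
```

Call:
{"name": "send_rows", "arguments": {"moves": [-0.026,0.001,0.024,1,0,-0.5,-0.046,0.002,0.052,2,0,-1,-0.057,0.0026,0.08,2,0.1,-1,-0.057,0.0026,0.1,2,0.1,-1,-0.057,0.0026,0.107,2,0.1,-1]}}

```text
clock: 7.33
tool_pos: [0.4664, -0.3381, 0.057]
eef_rot: [0.683, 0.731, -0.0, -0.002]
contact_force: [-0.2, 0.3, -1.1]
opening: 0.28
```

```bash
python3 -c "
from plant import r
from h import *
plan(r.get_state(),[.468,-.338,.0295],tilt(4,0))"
```

```text
shift [-0.0001  0.0017  0.0275] | 0.028 rv [-0.15 -0.1  -0.1 ] | 0.2
```

Call:
{"name": "send_rows", "arguments": {"moves": [0,0.001,0.01,0,0,0,0,0.0017,0.019,0,0,0,0,0.0017,0.024,0,0,0,0,0.0017,0.0272,0,0,0,0,0.0017,0.0275,0,0,0]}}

```text
clock: 7.75
tool_pos: [0.4682, -0.3377, 0.0297]
eef_rot: [0.682, 0.731, -0.0, -0.001]
contact_force: [-0.1, 0.4, -0.2]
opening: 0.283
```

Call:
{"name": "send_rows", "arguments": {"moves": [0,0,0,0,0,0,0,0,0,0,0,0,0,0,0,0,0,0,0,0,0,0,0,0,0,0,0,0,0,0], "claw": -0.2}}

```text
clock: 8.17
tool_pos: [0.4684, -0.3378, 0.03]
eef_rot: [0.682, 0.731, -0.0, -0.001]
contact_force: [-0.1, -0.0, -0.0]
opening: 0.595
```

```bash
python3 -c "
from s3 import *
from plant import r
from h import *
st=r.get_state();print(st['opening'],st['tool_pos'],st['contact_force'])
p,Rt=table(.468,-.338,4.1,.03); plan(st,p,Rt)"
```

```text
0.595348884601135 [ 0.46838019 -0.33777009  0.03000384] [-0.08369862 -0.04928726 -0.02382599]
shift [-0.0019 -0.0004 -0.0057] | 0.006 rv [-0.09 16.92 -0.18] | 16.9
```

Call:
{"name": "send_rows", "arguments": {"moves": [0,0,-0.004,0,4,0,-0.001,0,-0.006,0,9,0,-0.0015,-0.0004,-0.006,0,13,0,-0.002,-0.0004,-0.006,0,17,0,-0.002,-0.0004,-0.006,0,17,0]}}

```text
clock: 8.58
tool_pos: [0.4668, -0.3445, 0.0352]
eef_rot: [0.677, 0.721, 0.1, -0.108]
contact_force: [0.4, -1.2, 0.5]
opening: 0.601
```

```bash
python3 - <<'E'
from plant import r, imaging
from s3 import *
from h import *
st=r.get_state(); print(st['clock'],st['tool_pos'],np.linalg.norm(st['qd']),st['q'].round(2))
s=imaging.snapshot('wrist'); C=cloud(s); save(s,'w4')
M=(C[...,2]>.024)&(C[...,2]<.034)&(C[...,0]>.44)&(C[...,0]<.50)&(C[...,1]<-.235)&(C[...,1]>-.43)&(s['depth']>0)
n,lab,stt,_=cv2.connectedComponentsWithStats(M.astype(np.uint8)); k=1+np.argmax(stt[1:,4]); P=C[lab==k]
rect=cv2.minAreaRect((P[:,:2]*1000).astype(np.float32)); print(len(P),rect,np.median(P[:,2])); print(cv2.boxPoints(rect))
p,Rt=table(.468,-.338,4.1,.0245); plan(st,p,Rt)
E
```

```text
8.5833 [ 0.46683324 -0.3445263   0.0352128 ] 0.1588504248341234 [ 0.77  1.01 -0.17  1.62 -0.11  0.72  0.82]
7116 ((466.086181640625, -314.2477111816406), (26.099567413330078, 100.98220825195312), 3.6936423778533936) 0.029091729309606428
[[ 449.8108  -264.70218]
 [ 456.31622 -365.47464]
 [ 482.36157 -363.79324]
 [ 475.85614 -263.02078]]
shift [0.003  0.0016 0.0061] | 0.007 rv [ 0.05  0.01 -0.54] | 0.5
```

View pics/w4.png

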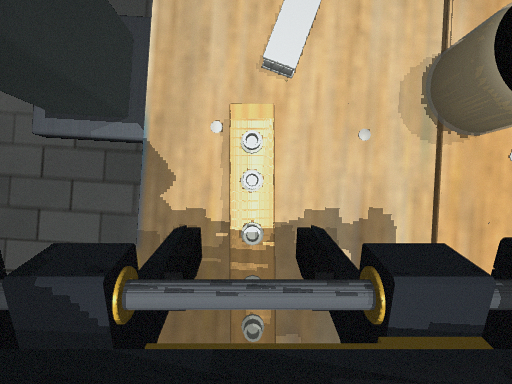

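The bar is upright with cups up (left end at row 103, columns 231–274), centred between the fingers.

Call:
{"name": "send_rows", "arguments": {"moves": [0.001,0.001,0.002,0,0,0,0.002,0.001,0.004,0,0,0,0.002,0.001,0.006,0,0,0,0.002,0.001,0.006,0,0,0,0.002,0.001,0.006,0,0,0]}}

```text
clock: 9.05
tool_pos: [0.4681, -0.3376, 0.0302]
eef_rot: [0.676, 0.722, 0.1, -0.109]
contact_force: [0.3, -0.7, 0.8]
opening: 0.6
```

Call:
{"name": "send_rows", "arguments": {"moves": [0,0,0,0,0,0,0,0,0,0,0,0,0,0,0,0,0,0,0,0,0,0,0,0,0,0,0,0,0,0], "claw": 1, "grip_force": 50}}

```text
clock: 9.47
tool_pos: [0.4682, -0.3377, 0.0303]
eef_rot: [0.676, 0.722, 0.1, -0.108]
contact_force: [-0.2, 0.0, 0.0]
opening: 0.265
```

```bash
python3 - <<'E'
from plant import r
from s3 import *
st=r.get_state(); print(st['clock'],st['tool_pos'],st['opening'],st['q'].round(3))
Rt=R.from_quat(st['eef_rot']); bar=R.from_euler('z',3.8,degrees=True)   # axes of bar in world
G=Rt.inv().apply(np.array([.4677,-.3387,.015])-st['tool_pos']); B=Rt.inv()*bar
print(G.round(4), B.as_matrix().round(3)); np.savez('grasp.npz',G=G,B=B.as_quat(),tp=st['tool_pos'],q=st['q'])
E
```

```text
9.4667 [ 0.46823214 -0.33770328  0.03030041] 0.264861917142753 [ 0.759  1.016 -0.172  1.632 -0.114  0.703  0.813]
[-0.0054 -0.0006  0.0144] [[ 0.001  0.956  0.292]
 [ 1.    -0.    -0.002]
 [-0.002  0.292 -0.956]]
```

Call:
{"name": "send_rows", "arguments": {"moves": [0.005,0,-0.018,0,0,0,0.016,0,-0.054,0,0,0,0.028,0,-0.092,0,0,0,0.04,0,-0.13,0,0,0,0.051,0,-0.168,0,0,0]}}

```text
clock: 9.88
tool_pos: [0.4682, -0.3375, 0.2075]
eef_rot: [0.676, 0.722, 0.1, -0.109]
contact_force: [1.4, -0.3, -0.8]
opening: 0.263
```

```bash
cat > path.py <<'E'
# joint path from current to goal, print 5 rows as tool-frame shifts/turns
from s3 import *
from plant import r
import sys
g=np.load('grasp.npz'); G=g['G']; B=R.from_quat(g['B'])
barR=R.from_matrix(Rcr)
# tool rotation so that bar*Rz(180) aligns with cradle
def seatq(h,x=0,y=0):
    Rt=barR*R.from_euler('z',180,degrees=True)*B.inv(); return o+Rcr@np.array([x,y,h])-Rt.apply(G),Rt
def show(h):
    st=r.get_state(); Rn=R.from_quat(st['eef_rot']); q=st['q']
    P0,T0=fk(q,v); print('clock',st['clock'],'q',q.round(2),'model err mm',((P0-st['tool_pos'])*1000).round(1),'op',round(float(st['opening']),3),'F',st['contact_force'].round(1))
    p,Rt=seatq(h); goal=np.array([-.95,.68,-.01,2.48,1.64,.68,.35])
    b=ik(p+(P0-st['tool_pos'])*0,Rt,[goal],reg=1,q0=goal); qb=b[1]; print('ik err',round(b[0],2),'goal q',qb.round(2))
    n=1
    while True:
        ok=True; Pp,Tp=P0,T0
        for k in range(1,n+1):
            P,T=fk(q+(qb-q)*k/n,v)
            if np.linalg.norm(P-Pp)>.04 or np.degrees((Tp.inv()*T).magnitude())>6.3: ok=False;break
            Pp,Tp=P,T
        if ok: break
        n+=1
    print('rows total',n)
    for k in range(1,6):
        P,T=fk(q+(qb-q)*min(1,k/n),v); print((Rn.inv().apply(P-P0)).round(4).tolist(), np.degrees((T0.inv()*T).as_rotvec()).round(1).tolist(), 'world',(P-P0+st['tool_pos']).round(3))
if __name__=='__main__': show(float(sys.argv[1]))
E
python3 path.py .10
```

```text
clock 9.8833 q [ 0.76  0.77 -0.17  1.56 -0.13  1.02  0.77] model err mm [-5.2 -0.2 -6.5] op 0.263 F [ 1.4 -0.3 -0.8]
ik err 0.0 goal q [-0.94  0.7  -0.01  2.49  1.67  0.68  0.32]
rows total 29
[0.0164, -0.0006, 0.0122] [3.9, -1.8, -3.8] world [ 0.466 -0.318  0.201]
[0.0319, -0.0013, 0.0228] [7.7, -3.7, -7.8] world [ 0.464 -0.301  0.195]
[0.0465, -0.002, 0.032] [11.3, -5.7, -11.9] world [ 0.463 -0.284  0.19 ]
[0.0603, -0.0025, 0.04] [14.8, -7.8, -16.1] world [ 0.461 -0.268  0.187]
[0.0736, -0.0025, 0.0468] [18.0, -9.9, -20.5] world [ 0.46  -0.254  0.184]
```

Call:
{"name": "send_rows", "arguments": {"moves": [0.0165,-0.0005,0.01,3.9,-1.8,-3.8,0.032,-0.001,0.019,7.7,-3.7,-7.8,0.0465,-0.002,0.026,11.3,-5.7,-11.9,0.06,-0.0025,0.032,14.8,-7.8,-16.1,0.0735,-0.0025,0.037,18,-9.9,-20.5]}}

```text
clock: 10.3
tool_pos: [0.4605, -0.2561, 0.1935]
eef_rot: [0.517, 0.844, -0.055, -0.131]
contact_force: [-0.3, 0.4, -0.2]
opening: 0.268
```

```bash
cat >> data.py <<'E'
import os,json
from plant import r as _r
_g=_r.get_state()
_L=json.load(open('log.json')) if os.path.exists('log.json') else []
if not _L or _L[-1][2]!=float(_g['clock']): _L.append((list(map(float,_g['q'])),list(map(float,_g['tool_pos'])),float(_g['clock']))); json.dump(_L,open('log.json','w'))
for _a in _L: D.append((_a[0],_a[1])); W.append(6)
E
python3 path.py .10; python3 -c "
from ik import *
print(v.round(4))"
```

```text
clock 10.3 q [ 0.44  0.74 -0.11  1.66  0.15  1.02  0.73] model err mm [0. 0. 0.] op 0.268 F [-0.3  0.4 -0.2]
ik err 0.0 goal q [-1.02  0.7  -0.02  2.4   1.49  0.69  0.44]
rows total 24
[0.014, 0.0083, 0.004] [3.0, -2.3, -4.4] world [ 0.46 -0.24  0.19]
[0.0274, 0.0165, 0.0071] [5.8, -4.6, -8.9] world [ 0.461 -0.224  0.187]
[0.0405, 0.0247, 0.0095] [8.4, -7.1, -13.5] world [ 0.462 -0.208  0.185]
[0.0533, 0.0331, 0.0112] [11.0, -9.6, -18.2] world [ 0.463 -0.193  0.184]
[0.0659, 0.0418, 0.0123] [13.4, -12.1, -23.0] world [ 0.464 -0.178  0.183]
[ 0.3504  0.004  -0.0162  0.0045 -0.0193  0.5554  0.001  -0.0053  0.3388
 -0.0013 -0.0053  0.3231]
```

Call:
{"name": "send_rows", "arguments": {"moves": [0.014,0.0085,0.002,3,-2.3,-4.4,0.0275,0.0165,0.003,5.8,-4.6,-8.9,0.0405,0.0245,0.003,8.4,-7.1,-13.5,0.0535,0.033,0.003,11,-9.6,-18.2,0.066,0.042,0.002,13.4,-12.1,-23]}}

```text
clock: 10.72
tool_pos: [0.4678, -0.177, 0.1927]
eef_rot: [0.309, 0.928, -0.18, -0.109]
contact_force: [-0.3, -0.3, -0.9]
opening: 0.265
```

```bash
python3 path.py .10
```

```text
clock 10.7167 q [ 0.13  0.72 -0.09  1.79  0.42  0.99  0.69] model err mm [ 0.   0.1 -0. ] op 0.265 F [-0.3 -0.3 -0.9]
ik err 0.01 goal q [-1.04  0.7  -0.04  2.37  1.42  0.7   0.49]
rows total 19
[0.0084, 0.0137, -0.0036] [2.2, -2.7, -4.8] world [ 0.47  -0.161  0.191]
[0.0169, 0.0275, -0.0076] [4.3, -5.4, -9.6] world [ 0.472 -0.144  0.19 ]
[0.0255, 0.0416, -0.0121] [6.3, -8.2, -14.5] world [ 0.474 -0.127  0.189]
[0.0346, 0.0559, -0.0169] [8.2, -11.1, -19.4] world [ 0.476 -0.11   0.189]
[0.0441, 0.0706, -0.022] [10.0, -14.0, -24.4] world [ 0.478 -0.092  0.188]
```

Call:
{"name": "send_rows", "arguments": {"moves": [0.0085,0.0135,-0.004,2.2,-2.7,-4.8,0.017,0.0275,-0.008,4.3,-5.4,-9.6,0.0255,0.0415,-0.013,6.3,-8.2,-14.5,0.0345,0.056,-0.018,8.2,-11.1,-19.4,0.044,0.0705,-0.024,10,-14,-24.4]}}

```text
clock: 11.13
tool_pos: [0.4788, -0.0898, 0.19]
eef_rot: [0.07, 0.959, -0.269, -0.057]
contact_force: [-0.1, -0.3, -1.1]
opening: 0.262
```

```bash
python3 path.py .10
```

```text
clock 11.1333 q [-0.17  0.72 -0.1   1.94  0.69  0.93  0.63] model err mm [-0.  0.  0.] op 0.262 F [-0.1 -0.3 -1.1]
ik err 0.01 goal q [-1.04  0.7  -0.04  2.37  1.42  0.7   0.49]
rows total 14
[0.0014, 0.0163, -0.0094] [1.7, -3.0, -5.0] world [ 0.48  -0.071  0.19 ]
[0.0034, 0.033, -0.0191] [3.3, -6.0, -10.0] world [ 0.482 -0.052  0.189]
[0.0062, 0.0503, -0.0292] [4.8, -9.0, -15.1] world [ 0.482 -0.031  0.189]
[0.01, 0.0681, -0.0394] [6.2, -12.1, -20.2] world [ 0.482 -0.01   0.189]
[0.0149, 0.0864, -0.0498] [7.5, -15.1, -25.3] world [0.48  0.011 0.188]
```

```bash
cat >> path.py <<'E'
    st=r.get_state(); q=st['q']; p,Rt=seatq(float(sys.argv[1])); goal=np.array([-1.04,.7,-.04,2.37,1.42,.7,.49]); qb=ik(p,Rt,[goal],reg=1,q0=goal)[1]
    for t in np.linspace(0,1,8):
        P,T=fk(q+(qb-q)*t,v); Bw=T*B; c=P+T.apply(G)
        cor=np.array([[x,y,-.015] for x in(-.013,.013) for y in(-.075,.075)]); w=c+Bw.apply(cor); L=(w-o)@Rcr
        print(round(t,2),'bar world min z',w[:,2].min().round(3),'cradle corners min z',L[:,2].min().round(3),'y',L[:,1].min().round(3),L[:,1].max().round(3),'x',L[:,0].min().round(3),L[:,0].max().round(3))
E
python3 path.py .10 | tail -8
```

```text
File "path.py", line 28
    st=r.get_state(); q=st['q']; p,Rt=seatq(float(sys.argv[1])); goal=np.array([-1.04,.7,-.04,2.37,1.42,.7,.49]); qb=ik(p,Rt,[goal],reg=1,q0=goal)[1]
IndentationError: unexpected indent
```

```bash
sed -i "s/if __name__=='__main__': show(float(sys.argv\[1\]))/if __name__=='__main__':\n    show(float(sys.argv[1]))/" path.py; python3 path.py .10 | tail -8
```

```text
0.0 bar world min z 0.145 cradle corners min z 0.003 y -0.322 -0.288 x 0.013 0.156
0.14 bar world min z 0.145 cradle corners min z 0.003 y -0.298 -0.234 x 0.016 0.157
0.29 bar world min z 0.146 cradle corners min z 0.006 y -0.27 -0.178 x 0.019 0.153
0.43 bar world min z 0.147 cradle corners min z 0.013 y -0.236 -0.121 x 0.021 0.142
0.57 bar world min z 0.148 cradle corners min z 0.025 y -0.199 -0.065 x 0.019 0.122
0.71 bar world min z 0.148 cradle corners min z 0.041 y -0.158 -0.012 x 0.014 0.094
0.86 bar world min z 0.148 cradle corners min z 0.061 y -0.116 0.035 x 0.003 0.057
1.0 bar world min z 0.146 cradle corners min z 0.085 y -0.075 0.075 x -0.013 0.013
```

Call:
{"name": "send_rows", "arguments": {"moves": [0.0015,0.0165,-0.012,1.7,-3,-5,0.0035,0.033,-0.024,3.3,-6,-10,0.006,0.05,-0.036,4.8,-9,-15.1,0.01,0.068,-0.048,6.2,-12.1,-20.2,0.015,0.0865,-0.06,7.5,-15.1,-25.3]}}

```text
clock: 11.55
tool_pos: [0.4819, 0.0181, 0.1967]
eef_rot: [-0.183, 0.93, -0.318, 0.008]
contact_force: [-0.3, 0.1, -0.8]
opening: 0.264
```

```bash
python3 path.py .10
```

```text
clock 11.55 q [-0.45  0.7  -0.14  2.08  0.95  0.9   0.58] model err mm [ 0.1  0.  -0. ] op 0.264 F [-0.3  0.1 -0.8]
ik err 0.01 goal q [-1.04  0.7  -0.04  2.37  1.42  0.7   0.49]
rows total 9
[-0.0053, 0.0173, -0.0116] [1.3, -3.2, -5.1] world [0.48  0.039 0.195]
[-0.0094, 0.0356, -0.0236] [2.5, -6.3, -10.2] world [0.476 0.061 0.193]
[-0.0121, 0.0546, -0.0358] [3.7, -9.4, -15.4] world [0.47  0.083 0.192]
[-0.0131, 0.0743, -0.0483] [4.7, -12.4, -20.6] world [0.463 0.105 0.19 ]
[-0.0123, 0.0945, -0.0607] [5.7, -15.3, -25.9] world [0.454 0.127 0.188]
0.0 bar world min z 0.155 cradle corners min z 0.016 y -0.246 -0.142 x 0.026 0.154
0.14 bar world min z 0.154 cradle corners min z 0.02 y -0.225 -0.106 x 0.026 0.145
0.29 bar world min z 0.153 cradle corners min z 0.026 y -0.201 -0.071 x 0.025 0.132
0.43 bar world min z 0.152 cradle corners min z 0.034 y -0.177 -0.037 x 0.022 0.115
0.57 bar world min z 0.151 cradle corners min z 0.044 y -0.151 -0.004 x 0.017 0.095
0.71 bar world min z 0.15 cradle corners min z 0.056 y -0.125 0.026 x 0.009 0.071
0.86 bar world min z 0.148 cradle corners min z 0.07 y -0.099 0.052 x -0.001 0.043
1.0 bar world min z 0.146 cradle corners min z 0.085 y -0.075 0.075 x -0.013 0.013
```

Call:
{"name": "send_rows", "arguments": {"moves": [-0.0055,0.0175,-0.0125,1.3,-3.2,-5.1,-0.0095,0.0355,-0.0255,2.5,-6.3,-10.2,-0.012,0.0545,-0.038,3.7,-9.4,-15.4,-0.013,0.0745,-0.051,4.7,-12.4,-20.6,-0.0125,0.0945,-0.0635,5.7,-15.3,-25.9]}}

```text
clock: 11.97
tool_pos: [0.4531, 0.1308, 0.1898]
eef_rot: [-0.429, 0.839, -0.329, 0.07]
contact_force: [0.5, 0.2, -0.0]
opening: 0.261
```

```bash
python3 path.py .10
```

```text
clock 11.9667 q [-0.7   0.7  -0.22  2.23  1.22  0.88  0.51] model err mm [0.1 0.  0. ] op 0.261 F [ 0.5  0.2 -0. ]
ik err 0.01 goal q [-1.04  0.7  -0.04  2.37  1.42  0.7   0.49]
rows total 4
[-0.0102, 0.0176, -0.0119] [0.9, -3.0, -5.3] world [0.443 0.152 0.187]
[-0.018, 0.0363, -0.0244] [1.7, -5.9, -10.6] world [0.43  0.172 0.184]
[-0.0232, 0.0557, -0.0374] [2.4, -8.5, -16.0] world [0.415 0.19  0.181]
[-0.0257, 0.0756, -0.0505] [2.9, -11.0, -21.4] world [0.398 0.207 0.178]
[-0.0257, 0.0756, -0.0505] [2.9, -11.0, -21.4] world [0.398 0.207 0.178]
0.0 bar world min z 0.153 cradle corners min z 0.045 y -0.15 -0.004 x 0.018 0.097
0.14 bar world min z 0.152 cradle corners min z 0.05 y -0.139 0.01 x 0.015 0.087
0.29 bar world min z 0.151 cradle corners min z 0.054 y -0.127 0.023 x 0.012 0.077
0.43 bar world min z 0.15 cradle corners min z 0.059 y -0.116 0.035 x 0.008 0.065
0.57 bar world min z 0.149 cradle corners min z 0.065 y -0.105 0.046 x 0.004 0.053
0.71 bar world min z 0.148 cradle corners min z 0.071 y -0.095 0.057 x -0.001 0.04
0.86 bar world min z 0.147 cradle corners min z 0.078 y -0.085 0.066 x -0.007 0.027
1.0 bar world min z 0.146 cradle corners min z 0.085 y -0.075 0.075 x -0.013 0.013
```

Call:
{"name": "send_rows", "arguments": {"moves": [-0.01,0.0175,-0.012,0.9,-3,-5.3,-0.018,0.0365,-0.0245,1.7,-5.9,-10.6,-0.023,0.0555,-0.0375,2.4,-8.5,-16,-0.0255,0.0755,-0.0505,2.9,-11,-21.4,-0.0255,0.0755,-0.0505,2.9,-11,-21.4]}}

```text
clock: 12.38
tool_pos: [0.3948, 0.2102, 0.1775]
eef_rot: [-0.609, 0.723, -0.312, 0.098]
contact_force: [-0.1, 1.4, -1.1]
opening: 0.265
```

```bash
cat > chk.py <<'E'
from path import *
def chk(h,x=0,y=0,qq=True):
    st=r.get_state(); Rn=R.from_quat(st['eef_rot']); c=st['tool_pos']+Rn.apply(G); Bw=Rn*B*R.from_euler('z',180,degrees=True)
    print('clock',round(float(st['clock']),2),'bar in cradle mm',(1000*(c-o)@Rcr).round(1),'rot err deg',np.degrees((barR.inv()*Bw).as_rotvec()).round(2),'F cr',(st['contact_force']@Rcr).round(1),'op',round(float(st['opening']),3))
    p,Rt=seatq(h,x,y); print('shift',Rn.inv().apply(p-st['tool_pos']).round(4),'rv',np.degrees((Rn.inv()*Rt).as_rotvec()).round(2),'q',st['q'].round(2))
    print('ins dir per m (tool)',Rn.inv().apply(-Rcr[:,2]).round(3))
E
python3 - <<'E'
from chk import *; chk(.10)
from plant import imaging; from h import *
s=imaging.snapshot('wrist'); save(s,'w5')
s=imaging.snapshot('scene'); save(s,'s5'); a=s['image'][130:250,150:310]; cv2.imwrite('pics/s5c.png',cv2.resize(a[...,::-1],None,fx=4,fy=4,interpolation=cv2.INTER_CUBIC))
E
```

```text
clock 12.38 bar in cradle mm [ -3.7   3.3 101.3] rot err deg [0.46 0.35 0.5 ] F cr [-0.8  1.4 -0.8] op 0.265
shift [ 0.0027 -0.0036  0.0022] rv [0.19 0.47 0.58] q [-0.88  0.71 -0.31  2.36  1.4   0.88  0.49]
ins dir per m (tool) [-0.284 -0.004  0.959]
```

View pics/w5.png

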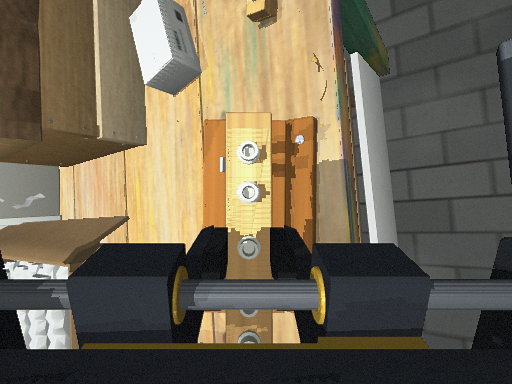

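View pics/s5c.png

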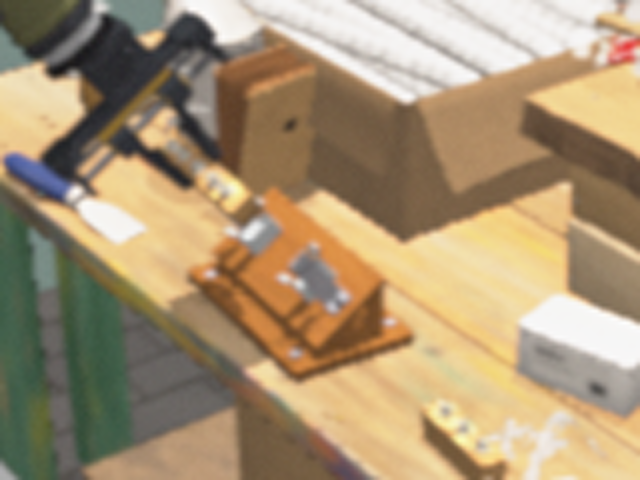

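Call:
{"name": "send_rows", "arguments": {"moves": [0.001,-0.0025,0.01,0.2,0.5,0.6,-0.004,-0.004,0.022,0.2,0.5,0.6,-0.007,-0.004,0.035,0.2,0.5,0.6,-0.0087,-0.004,0.0405,0.2,0.5,0.6,-0.0087,-0.004,0.0405,0.2,0.5,0.6]}}

```text
clock: 12.9
tool_pos: [0.4257, 0.1995, 0.1461]
eef_rot: [-0.597, 0.73, -0.319, 0.096]
contact_force: [-1.0, 0.5, -1.1]
opening: 0.259
```

```bash
cat > see.py <<'E'
from chk import *; from plant import imaging; from h import *
import sys
chk(float(sys.argv[1]))
st=r.get_state(); Rn=R.from_quat(st['eef_rot']); c=st['tool_pos']+Rn.apply(G); hb=(c-o)@Rcr
s=imaging.snapshot('wrist'); save(s,sys.argv[2]); C=cloud(s); L=(C-o)@Rcr
M=(abs(L[...,2]-hb[2]-.015)<.006)&(abs(L[...,0])<.03)&(abs(L[...,1])<.1)&(s['depth']>0)
n,lab,stt,_=cv2.connectedComponentsWithStats(M.astype(np.uint8)); k=1+np.argmax(stt[1:,4]); P=L[lab==k]
rect=cv2.minAreaRect((P[:,:2]*1000).astype(np.float32)); print(len(P)); print(cv2.boxPoints(rect).round(1))
A=np.c_[P[:,:2],np.ones(len(P))]; cf=np.linalg.lstsq(A,P[:,2],rcond=None)[0]; print('top face z at origin mm',(cf[2]*1000).round(1),'slopes deg x,y',np.degrees(cf[:2]).round(2))
a=s['image']; 
E
python3 see.py .06 w6
```

```text
clock 12.9 bar in cradle mm [ 4.5 -4.9 57.5] rot err deg [-0.66 -0.36 -0.64] F cr [-1.5  0.4 -0.3] op 0.259
shift [-0.0037  0.0044 -0.0038] rv [-0.15 -0.66 -0.71] q [-0.82  0.79 -0.28  2.34  1.51  0.88  0.42]
ins dir per m (tool) [-0.303  0.009  0.953]
6882
[[-22.  -78.1]
 [ 23.5 -79.2]
 [ 25.9  13.9]
 [-19.6  15. ]]
top face z at origin mm 72.7 slopes deg x,y [ 0.09 -0.3 ]
```

View pics/w6.png

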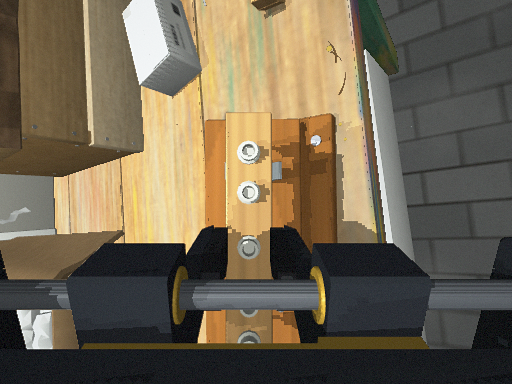

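Call:
{"name": "send_rows", "arguments": {"moves": [0,0,0,0,0,0,0,0,0,0,0,0,0,0,0,0,0,0,0,0,0,0,0,0,0,0,0,0,0,0]}}

```text
clock: 13.37
tool_pos: [0.425, 0.2002, 0.1469]
eef_rot: [-0.598, 0.729, -0.318, 0.097]
contact_force: [0.0, 0.1, -1.1]
opening: 0.262
```

```bash
sed -i 's/(abs(L\[...,1\])<.1)/(L[...,1]<-.024)\&(L[...,1]>-.1)/' see.py; python3 see.py .06 w7
```

```text
clock 13.37 bar in cradle mm [ 4.3 -4.3 58.5] rot err deg [-0.56 -0.35 -0.59] F cr [-0.6  0.1 -0.9] op 0.262
shift [-0.0034  0.0042 -0.0027] rv [-0.16 -0.56 -0.66] q [-0.83  0.79 -0.28  2.34  1.51  0.88  0.42]
ins dir per m (tool) [-0.301  0.008  0.954]
3888
[[-11.  -78.1]
 [ 14.2 -78.4]
 [ 14.9 -24.3]
 [-10.4 -24. ]]
top face z at origin mm 73.9 slopes deg x,y [0.38 0.02]
```

```bash
cat > see2.py <<'E'
from chk import *; from plant import imaging; from h import *
import sys
s=imaging.snapshot('wrist'); C=cloud(s); L=(C-o)@Rcr*1000
ok=s['depth']>0
for nm,(y0,y1,z0,z1) in dict(saddle=(-70,-35,-20,10),clip=(-100,-66,-20,45),board=(-42,-20,-45,-30)).items():
    for sd in (-1,1):
        M=ok&(L[...,1]>y0)&(L[...,1]<y1)&(L[...,2]>z0)&(L[...,2]<z1)&(L[...,0]*sd>5)&(abs(L[...,0])<40); Q=L[M]
        if len(Q)>3: print(nm,sd,len(Q),np.percentile(Q,[3,50,97],axis=0).round(1).tolist())
s2=imaging.snapshot('scene'); np.savez('sc.npz',**{k:s2[k] for k in('image','depth','mtx','rvec','tvec')}); a=s2['image'][140:230,180:270]; cv2.imwrite('pics/sc_%s.png'%sys.argv[1],cv2.resize(a[...,::-1],None,fx=6.5,fy=6.5,interpolation=cv2.INTER_CUBIC))
E
python3 see2.py a
```

```text
saddle -1 167 [[-23.3, -58.9, -1.3], [-19.5, -51.8, 3.4], [-16.5, -45.6, 6.3]]
saddle 1 17 [[21.0, -58.3, 3.6], [21.2, -52.3, 4.6], [21.3, -46.3, 6.4]]
board -1 547 [[-39.4, -41.7, -38.0], [-29.2, -30.6, -36.7], [-18.9, -20.3, -35.4]]
board 1 370 [[25.1, -41.5, -38.0], [32.5, -31.2, -36.8], [39.3, -20.9, -35.5]]
```

View pics/sc_a.png

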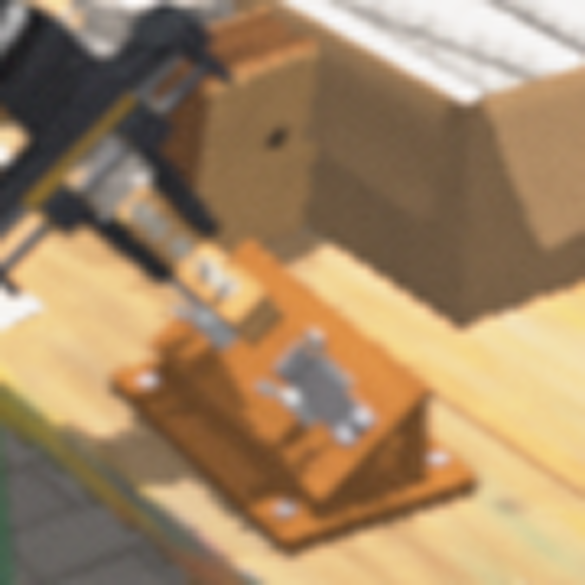

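```bash
python3 -c "
from chk import *
chk(.055,.001,-.001)"
```

```text
clock 13.52 bar in cradle mm [ 4.3 -4.4 58.4] rot err deg [-0.58 -0.34 -0.58] F cr [-0.2  0.3 -0.7] op 0.259
shift [-0.004   0.0032  0.0023] rv [-0.16 -0.58 -0.66] q [-0.83  0.79 -0.28  2.34  1.51  0.88  0.42]
ins dir per m (tool) [-0.301  0.008  0.953]
```

Call:
{"name": "send_rows", "arguments": {"moves": [-0.002,0.0016,0.001,-0.1,-0.3,-0.3,-0.004,0.0032,0.002,-0.2,-0.6,-0.7,-0.004,0.0032,0.002,-0.2,-0.6,-0.7,-0.004,0.0032,0.002,-0.2,-0.6,-0.7,-0.004,0.0032,0.002,-0.2,-0.6,-0.7]}}

```text
clock: 13.93
tool_pos: [0.4245, 0.2033, 0.1423]
eef_rot: [-0.604, 0.726, -0.315, 0.098]
contact_force: [-0.1, -0.8, -0.6]
opening: 0.261
```

```bash
python3 -c "
from chk import *
chk(.03,.001,-.001)"
```

```text
clock 13.93 bar in cradle mm [ 1.  -1.  55.2] rot err deg [0.01 0.06 0.03] F cr [-0.3 -0.8 -0.5] op 0.261
shift [-0.0074 -0.      0.0241] rv [0.04 0.01 0.05] q [-0.82  0.8  -0.29  2.34  1.53  0.88  0.41]
ins dir per m (tool) [-0.292  0.001  0.957]
```

Call:
{"name": "send_rows", "arguments": {"moves": [-0.0015,0,0.005,0,0,0,-0.003,0,0.01,0,0,0,-0.0045,0,0.015,0,0,0,-0.006,0,0.0195,0,0,0,-0.006,0,0.0195,0,0,0]}}

```text
clock: 14.35
tool_pos: [0.4367, 0.202, 0.1247]
eef_rot: [-0.604, 0.726, -0.315, 0.097]
contact_force: [-0.4, -0.6, -1.3]
opening: 0.262
```

```bash
python3 see2.py b; python3 see.py .02 w8
```

```text
saddle -1 178 [[-23.2, -59.1, 0.6], [-20.3, -52.3, 4.1], [-17.7, -45.8, 6.0]]
saddle 1 179 [[16.1, -59.0, 0.4], [18.7, -52.4, 4.3], [21.5, -45.8, 6.0]]
clip -1 162 [[-11.5, -87.1, 27.9], [-8.5, -84.4, 32.7], [-5.4, -81.5, 37.5]]
clip 1 126 [[5.1, -87.1, 27.8], [7.6, -84.3, 32.8], [10.0, -81.4, 37.4]]
board -1 597 [[-39.4, -41.6, -38.0], [-30.1, -30.5, -36.7], [-20.8, -20.4, -35.4]]
board 1 644 [[19.3, -41.6, -38.0], [29.4, -31.0, -36.6], [39.6, -20.4, -35.5]]
clock 14.45 bar in cradle mm [ 0.8 -1.3 34.5] rot err deg [-0.04  0.08  0.03] F cr [-0.2 -0.2 -0.4] op 0.26
shift [-0.0055  0.0008  0.0135] rv [ 0.07 -0.04  0.05] q [-0.8   0.84 -0.28  2.33  1.58  0.88  0.39]
ins dir per m (tool) [-0.292  0.001  0.956]
3657
[[-13.6 -75.1]
 [ 11.7 -75.1]
 [ 11.7 -24.1]
 [-13.5 -24. ]]
top face z at origin mm 50.0 slopes deg x,y [-0.14  0.6 ]
```

View pics/sc_b.png

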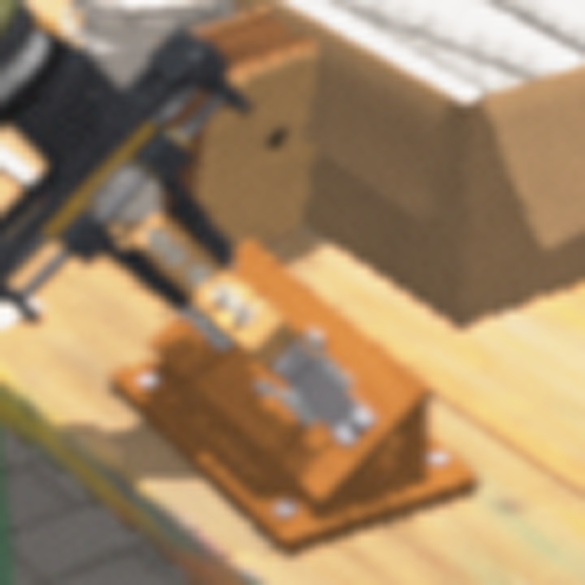

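View pics/w8.png

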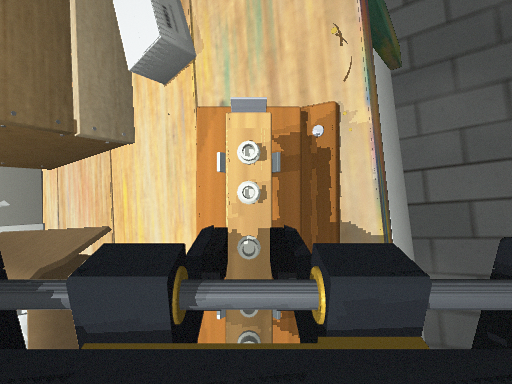

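The bar centreline (column 249) lies midway between the saddle lips (222/276), and the clip leaf is straight behind its end. The camera puts alignment within 1 mm. Pressing in.

Call:
{"name": "send_rows", "arguments": {"moves": [-0.001,0,0.0035,0,0,0,-0.002,0,0.007,0,0,0,-0.0031,0,0.0105,0,0,0,-0.0042,0,0.014,0,0,0,-0.0053,0,0.0175,0,0,0], "grip_force": 60}}

```text
clock: 14.92
tool_pos: [0.4461, 0.201, 0.1108]
eef_rot: [-0.604, 0.725, -0.315, 0.097]
contact_force: [-3.7, 1.2, 4.2]
opening: 0.26
```

```bash
python3 -c "
from chk import *
chk(.0,.0008,-.0013)"
```

```text
clock 14.92 bar in cradle mm [ 0.7 -1.5 17. ] rot err deg [-0.03  0.07  0.07] F cr [-0.7  0.9  5.6] op 0.26
shift [-0.0052 -0.0001  0.0161] rv [ 0.05 -0.03  0.09] q [-0.79  0.88 -0.27  2.31  1.62  0.88  0.37]
ins dir per m (tool) [-0.292  0.001  0.956]
```

Call:
{"name": "send_rows", "arguments": {"moves": [-0.0011,0,0.0036,0,0,0,-0.0022,0,0.0072,0,0,0,-0.0033,0,0.0108,0,0,0,-0.0044,0,0.0144,0,0,0,-0.0049,0,0.016,0,0,0]}}

```text
clock: 15.33
tool_pos: [0.4557, 0.2003, 0.097]
eef_rot: [-0.604, 0.725, -0.315, 0.097]
contact_force: [-11.2, 5.4, 18.8]
opening: 0.258
```

```bash
python3 see2.py c; python3 see.py -.002 w9
```

```text
saddle -1 363 [[-23.2, -58.9, -6.1], [-19.2, -52.1, 2.9], [-15.7, -45.5, 6.2]]
saddle 1 385 [[14.1, -58.9, -12.8], [17.3, -52.1, 2.4], [21.7, -45.6, 6.0]]
clip -1 781 [[-13.0, -86.9, 14.4], [-8.6, -76.6, 27.9], [-5.2, -66.8, 37.1]]
clip 1 594 [[5.3, -86.8, 14.4], [7.8, -76.6, 28.0], [10.9, -66.8, 36.9]]
board -1 897 [[-39.2, -41.9, -38.0], [-28.7, -30.9, -36.8], [-18.2, -20.7, -35.5]]
board 1 989 [[16.7, -41.8, -38.0], [28.0, -30.9, -36.7], [39.2, -20.7, -35.5]]
clock 15.43 bar in cradle mm [ 0.7 -1.3  0.3] rot err deg [-0.    0.06  0.09] F cr [-1.   3.7  4.4] op 0.255
shift [-0.0019  0.0007  0.0018] rv [ 0.03 -0.    0.11] q [-0.77  0.91 -0.27  2.3   1.66  0.88  0.35]
ins dir per m (tool) [-0.292  0.001  0.956]
3608
[[-13.7 -24.1]
 [-13.6 -75.2]
 [ 11.6 -75.2]
 [ 11.6 -24.1]]
top face z at origin mm 15.8 slopes deg x,y [0.07 0.31]
```

View pics/w9.png

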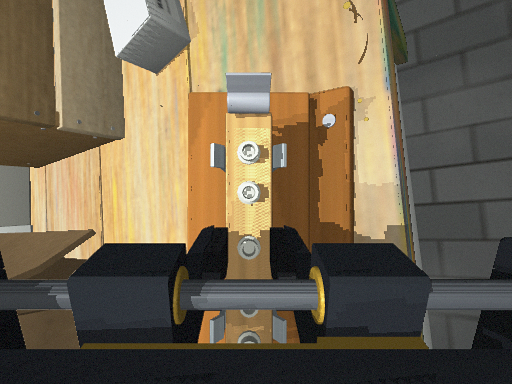

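View pics/sc_c.png

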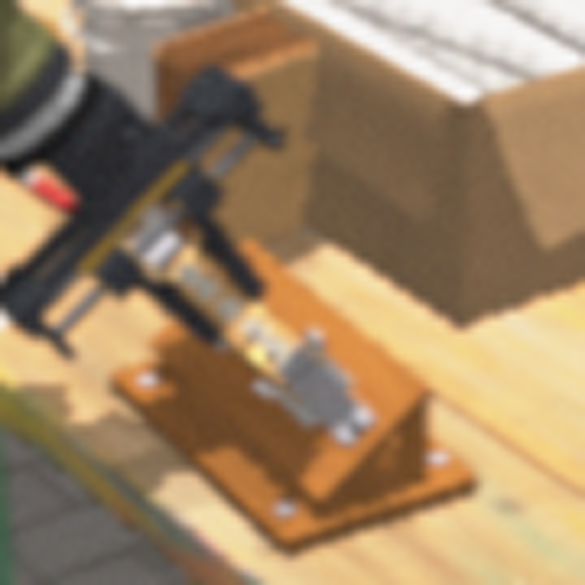

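The right nose has closed over the bar's end (row ~100), and the bar sits at about h≈0.3–0.8 mm. I'll press slightly further to make sure it is home on both sides.

Call:
{"name": "send_rows", "arguments": {"moves": [-0.0003,0,0.001,0,0,0,-0.0006,0,0.002,0,0,0,-0.0008,0,0.0027,0,0,0,-0.0008,0,0.0027,0,0,0,-0.0008,0,0.0027,0,0,0]}}

```text
clock: 15.9
tool_pos: [0.4558, 0.2003, 0.0968]
eef_rot: [-0.605, 0.724, -0.315, 0.098]
contact_force: [-15.2, 5.7, 26.3]
opening: 0.264
```

```bash
python3 see.py 0 w10
```

```text
clock 15.9 bar in cradle mm [ 0.7 -1.3 -0.1] rot err deg [0.05 0.01 0.21] F cr [ 2.3  4.4 30.5] op 0.264
shift [-0.0012  0.0007 -0.0005] rv [-0.06  0.05  0.2 ] q [-0.77  0.91 -0.27  2.3   1.66  0.89  0.35]
ins dir per m (tool) [-0.291  0.002  0.957]
3623
[[-13.7 -24.2]
 [-13.4 -74.8]
 [ 11.7 -74.7]
 [ 11.5 -24.1]]
top face z at origin mm 15.8 slopes deg x,y [-0.03  0.45]
```

Call:
{"name": "send_rows", "arguments": {"moves": [0,0,0,0,0,0,0,0,-0.0004,0,0,0,0,0,-0.0005,0,0,0,0,0,-0.0005,0,0,0,0,0,-0.0005,0,0,0]}}

```text
clock: 16.37
tool_pos: [0.4556, 0.1995, 0.0972]
eef_rot: [-0.605, 0.725, -0.316, 0.097]
contact_force: [-3.4, 0.1, 3.7]
opening: 0.257
```

Call:
{"name": "send_rows", "arguments": {"moves": [0,0,0,0,0,0,0,0,0,0,0,0,0,0,0,0,0,0,0,0,0,0,0,0,0,0,0,0,0,0], "claw": -0.2}}

```text
clock: 16.78
tool_pos: [0.4558, 0.1994, 0.0971]
eef_rot: [-0.605, 0.725, -0.316, 0.097]
contact_force: [-0.3, -0.2, -0.2]
opening: 0.593
```

```bash
python3 see2.py d;python3 see.py 0.1 w11
```

```text
saddle -1 286 [[-22.9, -58.9, -0.8], [-19.7, -52.3, 3.9], [-16.8, -45.6, 6.0]]
saddle 1 426 [[12.8, -58.9, -15.4], [16.9, -52.2, 1.4], [21.4, -45.6, 5.8]]
clip -1 831 [[-14.4, -86.8, 14.4], [-8.8, -75.9, 27.8], [-5.2, -67.0, 36.9]]
clip 1 563 [[5.1, -86.7, 14.4], [7.6, -77.2, 28.3], [10.0, -66.8, 37.0]]
board -1 831 [[-39.4, -41.3, -37.9], [-29.8, -30.4, -36.8], [-20.2, -20.2, -35.5]]
board 1 1061 [[15.0, -41.3, -37.9], [26.9, -31.0, -36.8], [39.2, -20.7, -35.5]]
clock 16.88 bar in cradle mm [ 0.8 -2.2  0.2] rot err deg [-0.06 -0.01  0.19] F cr [-0.8  1.1 -0.5] op 0.602
shift [ 0.0271  0.0006 -0.0961] rv [-0.07 -0.06  0.18] q [-0.77  0.91 -0.26  2.3   1.66  0.88  0.35]
ins dir per m (tool) [-0.293  0.003  0.956]
3594
[[-15.1 -24.4]
 [-15.  -75.6]
 [ 10.7 -75.6]
 [ 10.6 -24.4]]
top face z at origin mm 15.9 slopes deg x,y [-0.03  0.49]
```

View pics/w11.png

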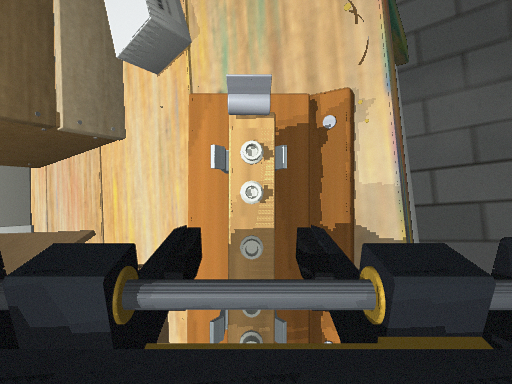

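Call:
{"name": "send_rows", "arguments": {"moves": [0.003,0,-0.01,0,0,0,0.009,0,-0.03,0,0,0,0.017,0,-0.055,0,0,0,0.024,0,-0.08,0,0,0,0.029,0,-0.1,0,0,0]}}

```text
clock: 17.35
tool_pos: [0.3946, 0.2061, 0.1838]
eef_rot: [-0.605, 0.724, -0.316, 0.097]
contact_force: [0.4, 0.3, 0.7]
opening: 0.606
```

```bash
python3 - <<'E'
from chk import *; from plant import imaging; from h import *
chk(.1)
s=imaging.snapshot('wrist'); save(s,'w12')
s2=imaging.snapshot('scene'); a=s2['image'][140:230,180:270]; cv2.imwrite('pics/sc_e.png',cv2.resize(a[...,::-1],None,fx=6.5,fy=6.5,interpolation=cv2.INTER_CUBIC))
E
```

```text
clock 17.35 bar in cradle mm [  0.2  -0.9 106.4] rot err deg [-0.04  0.02  0.23] F cr [0.7 0.3 0.3] op 0.606
shift [-0.0028  0.0002  0.0059] rv [-0.05 -0.04  0.23] q [-0.88  0.7  -0.31  2.36  1.39  0.88  0.5 ]
ins dir per m (tool) [-0.292  0.002  0.956]
```

View pics/w12.png

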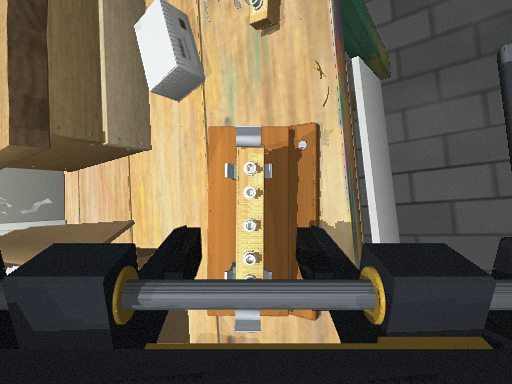

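View pics/sc_e.png

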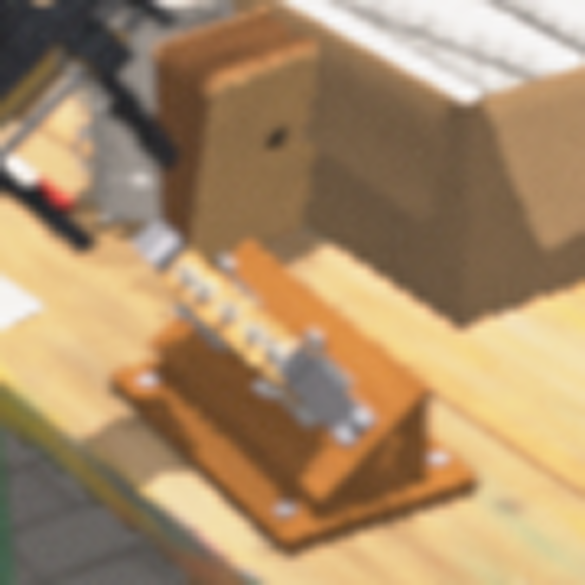

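Call:
{"name": "send_rows", "arguments": {"moves": [0.002,0,-0.005,0,0,0,-0.02,0,-0.01,0,0,0,-0.05,0,-0.015,0,0,0,-0.075,0,-0.02,0,0,0,-0.075,0,-0.02,0,0,0]}}

```text
clock: 17.87
tool_pos: [0.4034, 0.2907, 0.181]
eef_rot: [-0.606, 0.724, -0.312, 0.102]
contact_force: [1.3, 1.2, -0.7]
opening: 0.601
```

Call:
{"name": "send_rows", "arguments": {"moves": [0,0,0,0,0,0,0,0,0,0,0,0,0,0,0,0,0,0,0,0,0,0,0,0,0,0,0,0,0,0]}}

```text
clock: 18.28
tool_pos: [0.4034, 0.2896, 0.1811]
eef_rot: [-0.606, 0.724, -0.313, 0.101]
contact_force: [-0.3, 0.4, 0.7]
opening: 0.601
```

```bash
cat > fin.py <<'E'
from chk import *; from plant import imaging; from h import *
import sys
st=r.get_state(); print(st['clock'],st['tool_pos'],st['q'].round(2))
s=imaging.snapshot('wrist'); save(s,sys.argv[1]); C=cloud(s); L=(C-o)@Rcr*1000; ok=s['depth']>0
M=ok&(abs(L[...,0]+2)<10)&(abs(L[...,1])<72)&(abs(L[...,2]-15)<4); P=L[M]
for a in range(-72,72,16):
    Q=P[(P[:,1]>a)&(P[:,1]<a+16)]; 
    if len(Q)>5: print('top',a,len(Q),np.median(Q[:,2]).round(2))
for sd in(-1,1):
    Q=L[ok&(abs(L[...,0]+1)<9)&(L[...,1]*sd>64)&(L[...,1]*sd<92)&(L[...,2]>18)&(L[...,2]<45)]
    if len(Q): print('clip',sd,len(Q),'y',np.percentile(Q[:,1],[2,50,98]).round(1),'z',np.percentile(Q[:,2],[2,50,98]).round(1))
    Q=L[ok&(abs(L[...,0]+1)<9)&(L[...,1]*sd>66)&(L[...,1]*sd<92)&(L[...,2]>26)&(L[...,2]<29)]
    if len(Q): print('  nose crest y',Q[:,1].min().round(1),Q[:,1].max().round(1))
cv2.imwrite(f'pics/{sys.argv[1]}c.png',cv2.resize(s['image'][90:290,190:330][...,::-1],None,fx=4,fy=3,interpolation=cv2.INTER_CUBIC))
E
python3 fin.py w13
```

```text
18.2833 [0.4033982  0.28957302 0.18112383] [-0.94  0.73 -0.32  2.16  1.22  0.94  0.68]
top -72 325 15.17
top -56 331 15.41
top -40 269 15.59
top -24 391 15.24
top -8 275 15.46
top 8 380 15.32
top 24 284 15.57
top 40 301 15.51
top 56 371 15.2
clip -1 571 y [-86.9 -80.7 -71.9] z [22.7 28.8 37.2]
  nose crest y -83.3 -71.3
clip 1 419 y [71.3 79.7 86.4] z [24.2 28.8 37.2]
  nose crest y 72.0 81.5
```

View pics/w13c.png

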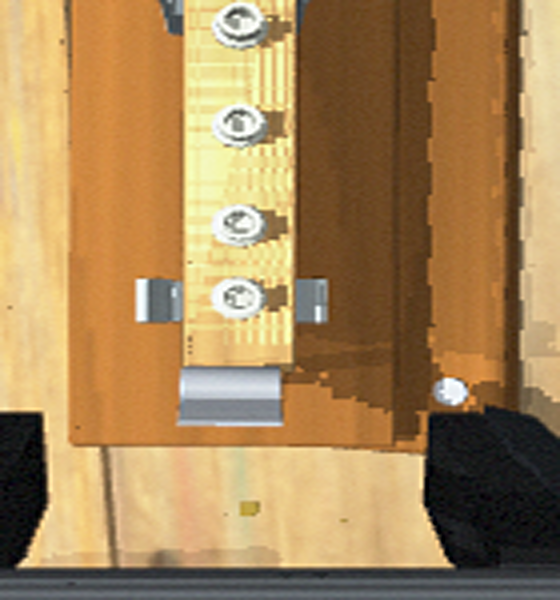

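Top face is level at 15.2–15.6 mm along the whole bar, which matches the home height of 15 mm. Both noses have their inner edges at about ±71.5 mm, so both are shut. The gripper is clear, so I'm handing in.

```bash
python3 -c "
from plant import r
st=r.get_state(); print(st['clock'],abs(st['qd']).max(),st['contact_force']); print(r.finish_job())"
```

```text
18.3333 0.006160000508169442 [-0.30287747  0.57399434  0.39240107]
the job is handed in; nothing more can be done
None
```

The long bar is home in the sloping stand, cups out, with both clips shut over its ends. I let go, backed the gripper clear and handed the job in at 18.3 s of the 42 s.

**How it went:** My first carry brought the wrist close to its joint limits. I set the bar back down at its original spot and regripped it with the tool leaned 17° along the bar. I then gave it a half turn on the way over and lined it up with the saddles by camera before pressing it in. The wrist force reached about 30 N with no further movement, so the bar was at the bottom.

**Last checks:**
- **Seating:** the top face measured 15.2–15.6 mm along the whole bar, against 15 mm when fully home.
- **Clips:** the inner edges of the noses were at about −71.3 and +72.0 mm, which matches shut (±71.5 mm).
- **Contact:** the gripper was open and clear, the arm was still, and the remaining force reading was below 1 N.

**What disagreed:**
- Before the final alignment, the camera and the arm's own position differed by about 2 mm across the bar. I lined up mostly by the camera's bar-to-saddle view.
- Close up, the camera showed the bar sloping 0.3–0.5° along its length. The last, wider view showed it level.

I did not measure the short bar or the other items again at the end. The arm passed above them, and I saw no sign of contact.

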